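# Nest the hole saws back into their kit

### The job

Put the lock-fitting kit away: nest the four hole saws teeth down in the middle of the round recess of the square tray, starting with the smallest and covering it with the next larger each time until the largest stands over them all, every one with its teeth right down on the recess floor. Lay the arbor lengthways in the middle of the long tray's recess, before or after the saws, either way round. Leave the padlock, the carton and the screwdriver where they are.

Things in the scene. Friction and masses are not known exactly. Their poses are not given: they have to be found in the camera images.
- saw20_mid (a point): Smallest of four hole saws: a plain steel cup with a round outline, 20 mm outside diameter, 40 mm tall, wall 2 mm, standing mouth (teeth) down with its flat closed back up. The point lies on its axis half-way up, 20 mm above the teeth; z is its axis, up.
- saw35_mid (a point): Second smallest of four hole saws: a plain steel cup with a round outline, 35 mm outside diameter, 46 mm tall, wall 2 mm, standing mouth (teeth) down with its flat closed back up; its inside is 31 mm wide and 42.5 mm deep from the teeth, so it drops over the next smaller saw. The point lies on its axis half-way up, 23 mm above the teeth; z is its axis, up.
- saw51_mid (a point): Second largest of four hole saws: a plain steel cup with a round outline, 51 mm outside diameter, 52 mm tall, wall 2 mm, standing mouth (teeth) down with its flat closed back up; its inside is 47 mm wide and 48.5 mm deep from the teeth, so it drops over the next smaller saw. The point lies on its axis half-way up, 26 mm above the teeth; z is its axis, up.
- saw68_mid (a point): Largest of four hole saws: a plain steel cup with a round outline, 68 mm outside diameter, 58 mm tall, wall 2 mm, standing mouth (teeth) down with its flat closed back up; its inside is 64 mm wide and 54.5 mm deep from the teeth, so it drops over the next smaller saw. The point lies on its axis half-way up, 29 mm above the teeth; z is its axis, up.
- arbor_mid (a point): Arbor of the hole saws, lying flat: dark steel hexagonal body 40 mm long and 24 mm across flats (28 mm wide across its corners as it lies, 24 mm tall), with a thin hexagonal shank to -x (11 mm across flats) and a pilot drill to +x (6.4 mm thick). 142 mm long in all, reaching 65 mm to -x and 77 mm to +x of this point, the centre of the body, 12 mm above what it lies on and within 3 mm of the centre of mass. x runs along it.
- saw_tray_floor (a point): Square grey tray of the kit, fixed, 120 x 120 mm, top 12 mm above the counter, with one round dark-lined recess 88 mm wide and 6 mm deep. The point is the centre of the recess floor, 6 mm above the counter; x and y along its sides.
- arbor_tray_floor (a point): Long grey tray of the kit, fixed, 190 (x) x 96 (y) mm, top 12 mm above the counter, with one rectangular dark-lined recess 172 (x) x 76 (y) mm and 6 mm deep. The point is the centre of the recess floor, 6 mm above the counter; x along its length.
- padlock: Bystander: brass padlock lying flat, body 44 x 50 mm and 22 mm tall, steel shackle reaching to 58 mm in +x. Origin under the middle of the body.
- carton: Bystander: small cardboard carton with a yellow band, 62 (x) x 105 (y) x 42 mm tall. Origin at the centre of its underside.
- screwdriver: Bystander: screwdriver with black handle, lying along its x axis, 200 mm long, 26 mm thick. Origin under its middle.
Not all that is in view belongs to the job. Leave any purple look-alike of the part that bears arbor_mid alone.

How it is judged:
On the way, in this order (a step that is already met when the one before it is completed fails the run):
1. The smallest saw stands teeth down in the round recess and is let go (z of saw20_mid in the frame of saw_tray between 0.023 and 0.029 m and angle between saw20_mid's own z axis and vertical below 0.08 rad and horizontal distance between saw20_mid and saw_tray_floor below 0.03 m and linear speed of saw20 below 0.02 m/s and contact force between saw20 and the fingers below 0.2 N), for 0.2 s.
2. The second smallest saw stands over the smallest, teeth on the recess floor, let go (z of saw35_mid in the frame of saw_tray between 0.026 and 0.032 m and angle between saw35_mid's own z axis and vertical below 0.08 rad and horizontal distance between saw35_mid and saw20_mid below 0.0065 m and linear speed of saw35 below 0.02 m/s and contact force between saw35 and the fingers below 0.2 N), for 0.2 s.
3. The second largest saw stands over those two, teeth on the recess floor, let go (z of saw51_mid in the frame of saw_tray between 0.029 and 0.035 m and angle between saw51_mid's own z axis and vertical below 0.08 rad and horizontal distance between saw51_mid and saw35_mid below 0.007 m and linear speed of saw51 below 0.02 m/s and contact force between saw51 and the fingers below 0.2 N), for 0.2 s.
4. The largest saw stands over the other three, teeth on the recess floor, let go (z of saw68_mid in the frame of saw_tray between 0.032 and 0.038 m and angle between saw68_mid's own z axis and vertical below 0.08 rad and horizontal distance between saw68_mid and saw51_mid below 0.0075 m and horizontal distance between saw68_mid and saw_tray_floor below 0.0115 m and linear speed of saw68 below 0.02 m/s and contact force between saw68 and the fingers below 0.2 N), for 0.2 s.
At the end, for the whole second after the job is handed in: Saws nested upright (0.08 rad) with teeth on the round recess floor (3 mm), centres within 6.5, 7 and 7.5 mm of the next smaller, largest within 11.5 mm of the recess centre. Arbor on the long recess floor, within 20 mm along, 26 mm across and 0.35 rad. All let go, at rest (all of step 1 and all of step 2 and all of step 3 and all of step 4 and x of arbor_mid in the frame of arbor_tray between -0.02 and 0.02 m and y of arbor_mid in the frame of arbor_tray between -0.026 and 0.026 m and z of arbor_mid in the frame of arbor_tray between 0.014 and 0.022 m and angle between the x axis of arbor and the x axis of arbor_tray, either way round below 0.35 rad and linear speed of arbor below 0.02 m/s and contact force between arbor and the fingers below 0.2 N); the robot touches nothing.
It fails at once if The padlock is shifted more than 20 mm (distance of padlock from where it was at the start of the episode above 0.02 m).
It fails at once if The carton is shifted more than 20 mm (distance of carton from where it was at the start of the episode above 0.02 m).
It fails at once if The screwdriver is shifted more than 20 mm (distance of screwdriver from where it was at the start of the episode above 0.02 m).
It also fails if it takes over 120 s, if anything falls off the work surface, if the arm or the gripper's body presses on something with over 40 N, if the wrist force passes 120 N, or if a joint passes its speed limit or range.

### The arm

A 7-joint arm with a two-finger parallel gripper is mounted at the origin on the work surface. World frame = base frame: x ahead of the robot, y to its left, z up, the work surface at z = 0. Lengths are in m, angles in rad, forces in N, time in s.
With the tool pointing down it reaches from about 0.425 to 0.875 m from the base axis. Payload 9.9 kg.
Tool frame: the origin (TCP) lies at the very end of the fingers, on their centre line; the grasp point (between the pads) lies 19 mm behind it; z points along the fingers, x is the direction in which the jaws open and shut, and the axes are right-handed (so a half turn about z gives the same grasp; the last joint's range is limited). The gripper opens to 85 mm and grips with 20 to 120 N. Pads are 22 mm wide; open, the fingers measure 114 mm over their backs; the gripper's body (76 mm by 85 mm) begins 54 mm behind the grasp point. The pads swing forward as they close: fully open they stand 13 mm farther back than shut.
Start: joints at [1.166, 0.576, 0.025, 1.437, -0.015, 1.129, -0.057], TCP at [0.213, -0.641, 0.231] pointing down, gripper open.
Joint ranges: [-2.76, 2.76], [-0.34, 2.15], [-1.52, 1.57], [0.19, 2.46], [-1.09, 4.23], [0.17, 1.99], [-2.82, 2.82]. Speed limits (rad/s): [2.22, 2.22, 3.01, 3.01, 3.14, 3.14, 3.14].

### API

Orientations are given as a unit quaternion [x, y, z, w].
In Python, from bench import ctrl, capture gives the robot as it stands.
- The arm moves only by the tool arm_command, never from a script. Its argument "motion" is a list of rows, each a list of 2 entries, a list of its own where there are three numbers: the shift along the tool's x, y, z each as a share of 20 mm, from -1 to 1, then the turn about the tool's z as a share of 10 degrees, from -1 to 1. A call has 1 to 10 rows; each row shifts and turns the commanded pose from where the row before left it, along the tool's axes as they then stand; what a row does not reach is not made up. A row lasts 1/8 s, in which the tool goes at most 62.5 mm and 10.7 degrees, less where a joint would pass 70% of its speed; a pose out of reach is approached as far as the arm can. A call with a number of a shift or a turn outside -1 to 1 is refused whole. A call with a gripper value outside its range is refused whole. "grip" is the opening in per cent of the stroke, from 0 (shut) to 100 (fully open), set as the call begins (left out, the last holds). The fingers move at their own pace and stop on an object; the grip force is fixed at half the most. Time passes only in rows, so rows that do not move let the fingers close. It gives the time, the measured TCP pose, the force and the opening at its end, in the units of the state.
- ctrl.get_state(): the state, without advancing time (a new reading comes with each control period).
- capture(name): name is "scene" or "side" or "wrist"; returns a dict with "pixels" (480x640x3 uint8, red, green, blue), "fx", "fy", "cx", "cy" (pixels), "rvec" (rotation vector, rad) and "tvec" (3), from world to camera coordinates, as OpenCV has them; the wrist camera has in their place "tool_from_camera" (4x4, takes a point from camera to tool coordinates, whose origin is the TCP and whose axes are the tool frame's). Camera axes: x right, y down, z forward; pixel columns grow to the right and rows downward; lengths in m; the calibration is good to about 2 mm. A picture is of the moment at which its call begins: read the wrist's pose just before it. There is no depth.
- ctrl.sign_off(): hands the job in, once; it reports no verdict.
The state is a dict: "time_s": time; "joints": joint angles; "joint_velocities": joint speeds; "joint_torque": joint torques, N m; "tool_pos": TCP position; "eef_rot": TCP orientation; "contact_force": force on the tool from outside, world axes, zero at the start; "moment": the same for the moment, N m; "grip_width": opening from 0.0 (shut) to 1.0 (fully open).
Only numpy, scipy, OpenCV 4.12 (cv2) and the standard library are available. Lean on these libraries where they do the work, as an engineer would, in place of code of your own. Each camera call takes 0.05 s, during which the arm holds its last target.

## Working session

There is one attempt and no reset: what is moved stays moved. The work goes in short steps, Python scripts to look and compute and a tool call to move; the robot and the scene stay as the last step left them, time stands still between calls to the robot, and variables do not carry over. Pictures are saved under pics/ and viewed, and the job is handed in when it is done.

Besides the shell and the picture viewer there is one more tool, called after ">>>" by a JSON object that holds its "api" and its "payload". arm_command: Moves the arm, as the interface text tells. Shift numbers are shares of 20 mm and turn numbers shares of 10 degrees, none past 1 either way. Its arguments: {"type":"object","properties":{"motion":{"type":"array"},"grip":{"type":"number"}},"required":["motion"]}

```bash
ls; mkdir -p pics; cat > h.py <<'E'
import numpy as np, cv2
from scipy.spatial.transform import Rotation as R
from bench import ctrl, capture
import pickle
def snap(name,fn):
    s=ctrl.get_state(); c=capture(name); c['state']=s
    cv2.imwrite(f'pics/{fn}.png',cv2.cvtColor(c['pixels'],cv2.COLOR_RGB2BGR))
    pickle.dump(c,open(f'pics/{fn}.pkl','wb')); return c
def load(fn): return pickle.load(open(f'pics/{fn}.pkl','rb'))
def cam(c):
    K=np.array([[c['fx'],0,c['cx']],[0,c['fy'],c['cy']],[0,0,1.]])
    if 'tool_from_camera' in c:
        T=np.eye(4);T[:3,:3]=R.from_quat(c['state']['eef_rot']).as_matrix();T[:3,3]=c['state']['tool_pos']
        T=T@np.array(c['tool_from_camera']); W=np.linalg.inv(T); return K,W[:3,:3],W[:3,3]
    return K,cv2.Rodrigues(np.array(c['rvec'],float))[0],np.array(c['tvec'],float).ravel()
def onz(c,u,v,z):
    K,Rm,t=cam(c); d=Rm.T@np.linalg.solve(K,[u,v,1]); o=-Rm.T@t
    return o+d*(z-o[2])/d[2]
def tri(obs):
    A=[]
    for c,u,v in obs:
        K,Rm,t=cam(c);P=K@np.c_[Rm,t]; A+= [u*P[2]-P[0],v*P[2]-P[1]]
    A=np.array(A); x=np.linalg.svd(A/np.linalg.norm(A,axis=1)[:,None])[2][-1]; return x[:3]/x[3]
def proj(c,p):
    K,Rm,t=cam(c); q=K@(Rm@np.array(p)+t); return q[:2]/q[2]
E
python3 - <<'E'
from h import *
for n in ['scene','side','wrist']: c=snap(n,n+'0')
s=ctrl.get_state();print(s); 
for n in ['scene','side','wrist']:
    K,Rm,t=cam(load(n+'0'));print(n,-Rm.T@t,K[0,0]); print(Rm)
print(c['tool_from_camera'])
E
```

```text
pics
{'time_s': 0.15, 'joints': array([ 1.16621198,  0.57634608,  0.0248682 ,  1.43770864, -0.01501505,
        1.12898489, -0.05649925]), 'joint_velocities': array([ 2.30439213e-03, -2.76473692e-03,  4.26625812e-05, -2.91709373e-03,
        5.17272297e-04,  2.46796429e-04, -1.94379938e-03]), 'joint_torque': array([ 3.50745126e-03, -7.66265845e+01,  2.25306965e+00, -2.86180490e+01,
        1.56370638e-02,  9.93409805e-03, -8.15862859e-05]), 'tool_pos': array([ 0.21273353, -0.64024649,  0.2306386 ]), 'eef_rot': array([ 8.10962637e-01, -5.85097602e-01, -5.28076357e-04, -3.45543197e-04]), 'contact_force': array([ 0.16589189, -0.25791115, -0.31222867]), 'moment': array([-0.05448554, -0.01213599, -0.03634512]), 'grip_width': 0.9994899040598211}
scene [1.10993329 0.33614727 1.08999878] 568.8930636949601
[[-0.57187047  0.82033114  0.00458117]
 [ 0.6860345   0.48129648 -0.54562841]
 [-0.44980088 -0.30888594 -0.83801471]]
side [0.55428309 0.79093251 0.66016754] 501.6383578754396
[[-9.99971560e-01  4.05458360e-04 -7.53097357e-03]
 [ 6.34116055e-03  5.85774307e-01 -8.10449413e-01]
 [ 4.08284734e-03 -8.10474119e-01 -5.85760218e-01]]
wrist [ 0.29422734 -0.61182499  0.37272612] 342.33285950691385
[[ 0.31576321 -0.9488342  -0.00269363]
 [-0.89638012 -0.29923543  0.32704868]
 [-0.31112101 -0.10085543 -0.94500365]]
[[ 9.99999279e-01  7.62778630e-04 -9.27329861e-04 -1.39210877e-03]
 [-4.17626997e-04  9.45029841e-01  3.26983831e-01 -8.62815628e-02]
 [ 1.12577067e-03 -3.26983208e-01  9.45029478e-01 -1.42217234e-01]
 [ 0.00000000e+00  0.00000000e+00  0.00000000e+00  1.00000000e+00]]
```

View pics/scene0.png

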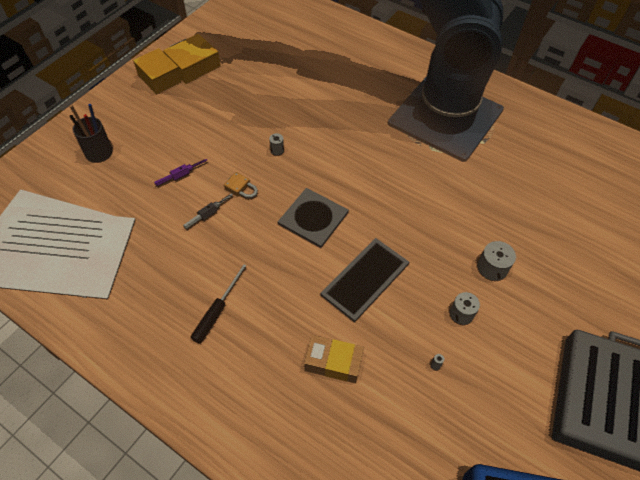

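View pics/side0.png

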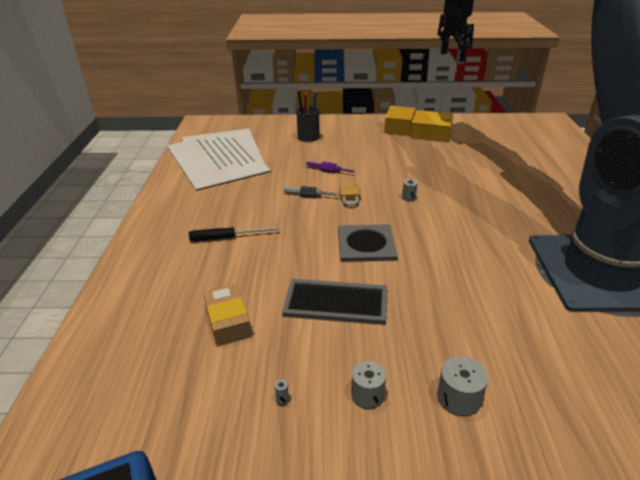

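View pics/wrist0.png

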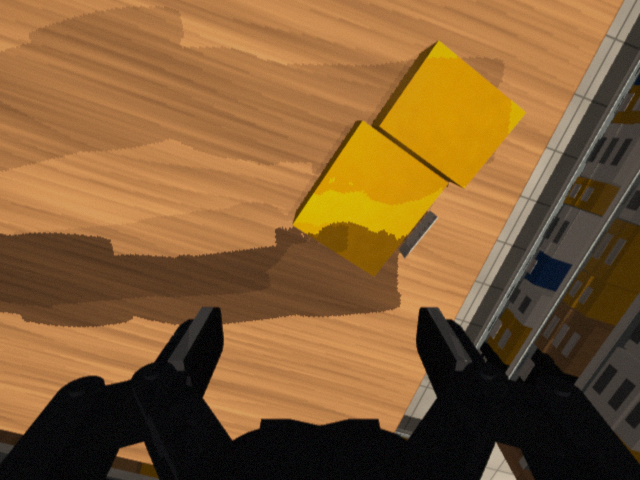

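Both views show: saw20 near scene (438,360), saw35 (277,143), saw51 (464,308), saw68 (497,260), the dark arbor at (208,212), and the purple look-alike at (181,173). I'll enlarge these next.

```bash
python3 - <<'E'
from h import *
def grid(fn,items,out):
    im=cv2.imread(f'pics/{fn}.png');T=[]
    for (u,v,h) in items:
        c=im[v-h:v+h,u-h:u+h]; s=260/(2*h); c=cv2.resize(c,(260,260),interpolation=cv2.INTER_CUBIC)
        for k in range(0,2*h,10):
            x=int((k+.5)*s); cv2.line(c,(x,0),(x,5),(0,0,255),1);cv2.line(c,(0,x),(5,x),(0,0,255),1)
        cv2.putText(c,f'{u-h},{v-h} +10',(8,255),0,.45,(0,0,255),1);T.append(c)
    while len(T)%3:T.append(T[0]*0)
    cv2.imwrite(f'pics/{out}.png',np.vstack([np.hstack(T[i:i+3]) for i in range(0,len(T),3)]))
grid('scene0',[(438,360,20),(277,143,20),(464,308,25),(497,260,30),(208,212,30),(313,217,45)],'gs')
grid('side0',[(282,392,20),(410,190,20),(368,384,30),(462,386,35),(315,190,35),(366,243,40)],'gd')
E
```

```text
(no output)
```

View pics/gs.png

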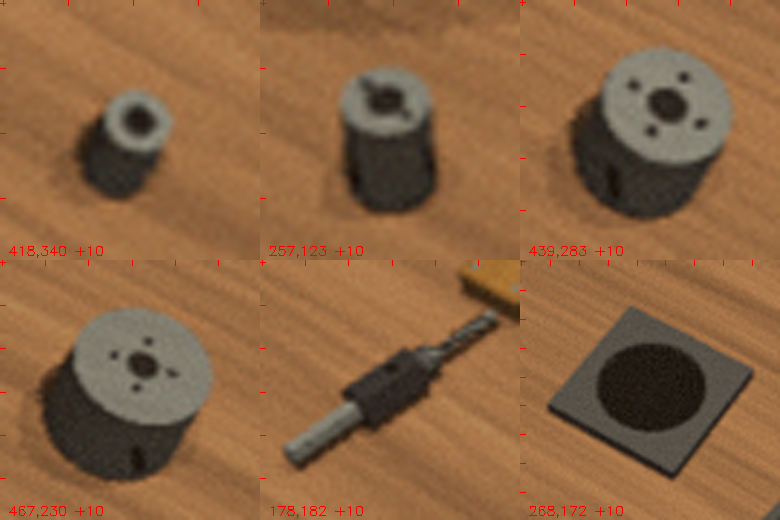

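View pics/gd.png

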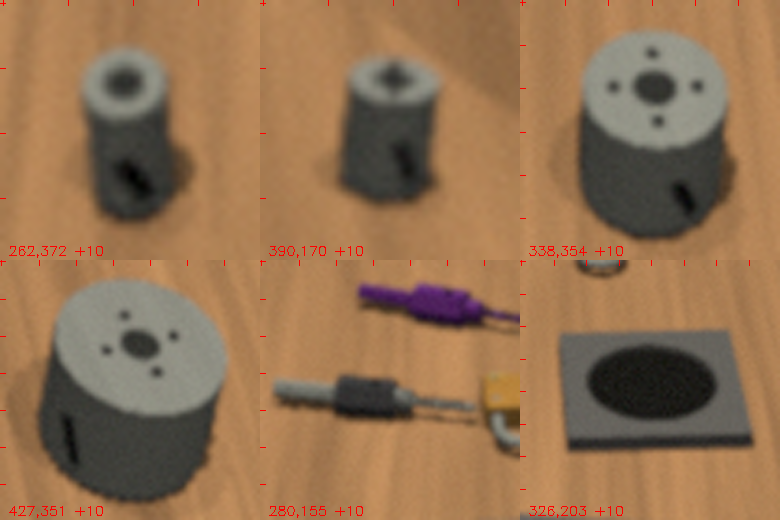

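```bash
python3 - <<'E'
from h import *
s=load('scene0');d=load('side0')
for n,a,b in [('s20',(438.7,358.1),(280.4,384.3)),('s35',(275.9,138),(410,181.3)),('s51',(466.8,302.7),(368.7,373.8)),('s68',(499.5,253.7),(464.2,373.1)),
 ('arb',(208,211.3),(308.3,191.1)),('shank',(184.4,225.8),(284.1,189)),('tip',(231.8,194),(337.4,194.1)),('rec',(312.8,215.5),(366.1,240)),
 ('at1',(377,239),(387,284)),('at2',(409,264),(386,320)),('at3',(355,318),(284,315)),('at4',(321,292),(290,281))]:
    p=tri([(s,*a),(d,*b)]); print(n,p.round(4),(proj(s,p)-a).round(1),(proj(d,p)-b).round(1), np.hypot(p[0],p[1]).round(3))
E
```

```text
s20 [0.6304 0.3078 0.0397] [-0.  -0.1] [-0.1  0.1] 0.701
s35 [ 0.3565 -0.2917  0.0483] [ 0.  -0.1] [-0.1  0.1] 0.461
s51 [0.4975 0.299  0.0518] [ 0.  -0.2] [-0.2  0.2] 0.58
s68 [0.3561 0.3041 0.0586] [ 0.  -0.2] [-0.2  0.2] 0.468
arb [ 0.6082 -0.3021  0.0163] [ 0.  -0.2] [-0.1  0.1] 0.679
shank [ 0.6698 -0.3211  0.0125] [-0.   0.3] [ 0.2 -0.2] 0.743
tip [ 0.5354 -0.2908  0.0135] [ 0.  -0.3] [-0.2  0.2] 0.609
rec [ 0.4753 -0.0977  0.0117] [ 0.  -0.2] [-0.2  0.1] 0.485
at1 [0.447  0.0591 0.0187] [ 0.2 -1.3] [-1.2  0.9] 0.451
at2 [0.4574 0.1488 0.0112] [ 0.1 -1.7] [-1.6  1.2] 0.481
at3 [0.6383 0.123  0.0042] [-0.  1.] [ 0.9 -0.6] 0.65
at4 [0.6316 0.0323 0.0091] [-0.   1.3] [ 1.2 -0.8] 0.632
```

```bash
cat >> h.py <<'E'
def plan(x,y,z,jaw=None,n=None):
    s=ctrl.get_state();M=R.from_quat(s['eef_rot']).as_matrix();p=np.array(s['tool_pos'])
    a=np.degrees(np.arctan2(M[1,0],M[0,0])); t=0
    print('t',s['time_s'],'pos',p.round(4),'jaw',a.round(1),'tilt',np.degrees(np.arccos(-M[2,2])).round(2),'grip',round(s['grip_width'],3),'F',np.round(s['contact_force'],1),'j',np.round(s['joints'],2))
    if jaw is not None:
        t=-((jaw-a+90)%180-90); M=M@R.from_euler('z',t,degrees=True).as_matrix()
    d=M.T@(np.array([x,y,z])-p)/0.02
    print('turn first',(t/10).round(2),'then total shift units',d.round(2))
E
python3 -c "
from h import *
plan(.607,-.303,.08,-102.7)
s=load('scene0');d=load('side0')
print(tri([(s,236,183),(d,349,190)]))
"
```

```text
t 0.15 pos [ 0.2127 -0.6402  0.2306] jaw -71.6 tilt 0.07 grip 0.999 F [ 0.2 -0.3 -0.3] j [ 1.17  0.58  0.02  1.44 -0.02  1.13 -0.06]
turn first 3.11 then total shift units [-20.78 -15.53   7.54]
[ 0.50639933 -0.30055309  0.01906983]
```

>>> {"api": "arm_command", "payload": {"motion": [[[0,0,0],1],[[0,0,0],1],[[0,0,0],1],[[-1,-0.75,0.3],0.1],[[-1,-0.75,0.3],0],[[-1,-0.75,0.3],0],[[-1,-0.75,0.3],0],[[-1,-0.75,0.3],0],[[-1,-0.75,0.3],0],[[-1,-0.75,0.3],0]], "grip": 70}}

```text
time_s: 1.4
tool_pos: [0.3469, -0.5251, 0.1888]
eef_rot: [-0.626, 0.78, 0.0, 0.0]
contact_force: [0.2, -0.6, -0.4]
grip_width: 0.699
```

>>> {"api": "arm_command", "payload": {"motion": [[[-1,-0.75,0.3],0],[[-1,-0.75,0.3],0],[[-1,-0.75,0.3],0],[[-1,-0.75,0.3],0],[[-1,-0.75,0.3],0],[[-1,-0.75,0.3],0],[[-1,-0.75,0.3],0],[[-1,-0.75,0.3],0],[[-1,-0.75,0.3],0],[[-1,-0.75,0.3],0]]}}

```text
time_s: 2.65
tool_pos: [0.5368, -0.3629, 0.1289]
eef_rot: [-0.625, 0.78, 0.0, 0.0]
contact_force: [-0.4, -0.1, -0.3]
grip_width: 0.7
```

```bash
python3 -c "
from h import *
plan(.607,-.304,.08,-102.7)
c=snap('wrist','w1')
plan(.607,-.304,.08,-102.7)
"
```

```text
t 2.65 pos [ 0.5368 -0.3629  0.1289] jaw -102.6 tilt 0.01 grip 0.7 F [-0.4 -0.1 -0.3] j [ 0.43  0.64  0.15  1.64 -0.12  0.87 -1.16]
turn first 0.01 then total shift units [-3.64 -2.78  2.45]
t 2.7 pos [ 0.54   -0.3591  0.1279] jaw -102.3 tilt 0.18 grip 0.697 F [2.1 3.  0.1] j [ 0.43  0.64  0.15  1.64 -0.12  0.87 -1.16]
turn first 0.04 then total shift units [-3.42 -2.66  2.41]
```

View pics/w1.png

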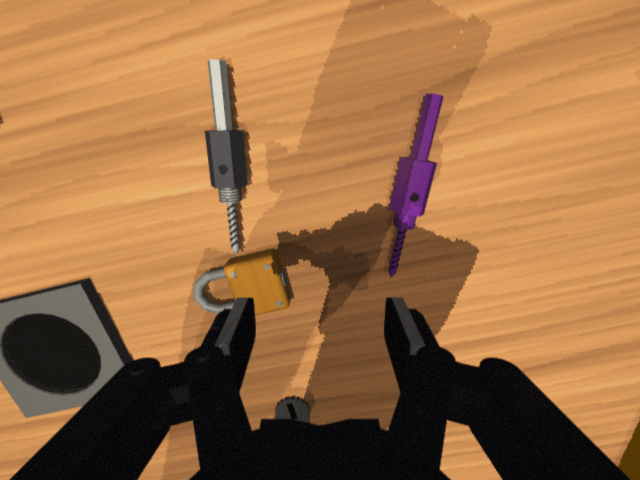

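>>> {"api": "arm_command", "payload": {"motion": [[[-0.85,-0.66,0.3],0],[[-0.85,-0.66,0.3],0],[[-0.85,-0.66,0.3],0],[[-0.85,-0.66,0.3],0],[[0,0,0],0],[[0,0,0],0]]}}

```text
time_s: 3.45
tool_pos: [0.6015, -0.3101, 0.1053]
eef_rot: [-0.625, 0.781, -0.0, -0.0]
contact_force: [0.1, -0.3, -0.4]
grip_width: 0.703
```

```bash
python3 -c "
from h import *
plan(.607,-.304,.012,-102.7)
c=snap('wrist','w2')
"
```

```text
t 3.45 pos [ 0.6015 -0.3101  0.1053] jaw -102.7 tilt 0.06 grip 0.703 F [ 0.1 -0.3 -0.4] j [ 0.32  0.7   0.15  1.58 -0.13  0.87 -1.27]
turn first 0.0 then total shift units [-0.36 -0.2   4.67]
```

View pics/w2.png

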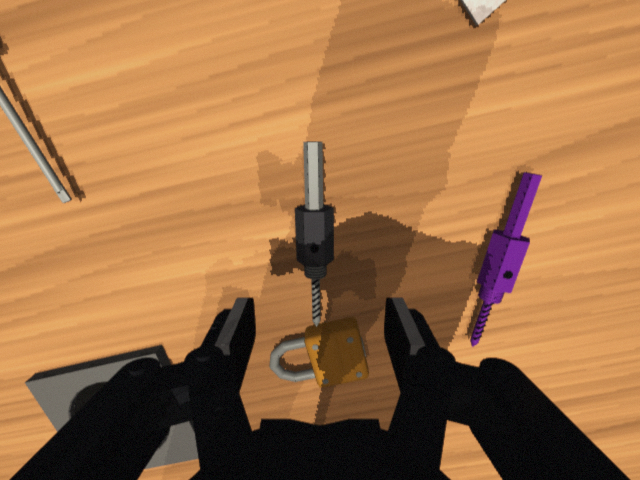

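```bash
python3 -c "
from h import *
c=load('w2')
for uv,z in [((314,236),.02),((314,142),.012),((318,325),.012),((314,247),.024)]: print(onz(c,*uv,z).round(4))
p=onz(c,314,236,.02); plan(p[0],p[1],.008,-102.7)
"
```

```text
[ 0.6111 -0.306   0.02  ]
[ 0.6726 -0.32    0.012 ]
[ 0.5348 -0.2916  0.012 ]
[ 0.6045 -0.3046  0.024 ]
t 3.5 pos [ 0.6013 -0.3105  0.1055] jaw -102.7 tilt 0.05 grip 0.703 F [ 0.1 -0.2  0.2] j [ 0.32  0.7   0.15  1.58 -0.13  0.87 -1.27]
turn first 0.0 then total shift units [-0.33 -0.43  4.88]
```

>>> {"api": "arm_command", "payload": {"motion": [[[-0.3,-0.35,0.8],0],[[0,0,1],0],[[0,0,1],0],[[0,0,1],0],[[0,0,0.9],0],[[0,0,0.25],0],[[0,0,0],0]]}}

```text
time_s: 4.38
tool_pos: [0.6102, -0.3051, 0.0061]
eef_rot: [-0.625, 0.781, 0.0, -0.0]
contact_force: [0.1, -0.1, 0.0]
grip_width: 0.7
```

>>> {"api": "arm_command", "payload": {"motion": [[[0,0,0],0],[[0,0,0],0],[[0,0,0],0],[[0,0,0],0],[[0,0,0],0],[[0,0,0],0]], "grip": 0}}

```text
time_s: 5.12
tool_pos: [0.6107, -0.3055, 0.0076]
eef_rot: [-0.625, 0.781, -0.001, 0.0]
contact_force: [-1.7, 0.2, 5.5]
grip_width: 0.285
```

>>> {"api": "arm_command", "payload": {"motion": [[[0,0,-1],0],[[0,0,-1],0],[[0,0,-1],0],[[0,0,-1],0],[[0,0,0],0]]}}

```text
time_s: 5.75
tool_pos: [0.6114, -0.3057, 0.089]
eef_rot: [-0.625, 0.781, -0.002, 0.001]
contact_force: [0.8, 0.1, -2.2]
grip_width: 0.29
```

```bash
python3 -c "
from h import *
c=snap('wrist','w3')
plan(.5436,.0908,.09,-98.1)
"
```

```text
t 5.8 pos [ 0.6107 -0.3052  0.0876] jaw -102.6 tilt 0.11 grip 0.284 F [-1.1  0.9 -2.6] j [ 0.31  0.73  0.15  1.58 -0.13  0.84 -1.28]
turn first -0.45 then total shift units [-19.13   6.11  -0.14]
```

View pics/w3.png

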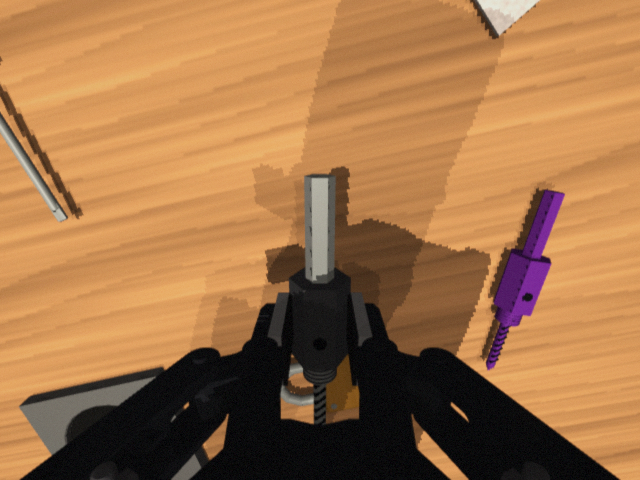

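>>> {"api": "arm_command", "payload": {"motion": [[[-0.5,0,0],-0.45],[[-1,0.33,0],0],[[-1,0.33,0],0],[[-1,0.33,0],0],[[-1,0.33,0],0],[[-1,0.33,0],0],[[-1,0.33,0],0],[[-1,0.33,0],0],[[-1,0.33,0],0],[[-1,0.33,0],0]]}}

```text
time_s: 7.05
tool_pos: [0.5788, -0.1073, 0.0863]
eef_rot: [-0.655, 0.755, -0.0, 0.0]
contact_force: [0.4, -0.0, -1.7]
grip_width: 0.288
```

>>> {"api": "arm_command", "payload": {"motion": [[[-1,0.33,0],0],[[-1,0.33,0],0],[[-1,0.33,0],0],[[-1,0.33,0],0],[[-1,0.33,0],0],[[-1,0.33,0],0],[[-1,0.33,0],0],[[-1,0.33,0],0],[[-0.6,0.33,0],0],[[0,0,0],0]]}}

```text
time_s: 8.3
tool_pos: [0.544, 0.0712, 0.0863]
eef_rot: [-0.656, 0.755, 0.0, -0.0]
contact_force: [1.0, -0.9, -1.1]
grip_width: 0.291
```

```bash
python3 -c "
from h import *
plan(.5436,.0908,.012,-98.1)
c=snap('wrist','w4')
c=snap('side','d4')
plan(.5436,.0908,.012,-98.1)
"
```

```text
t 8.3 pos [0.544  0.0712 0.0863] jaw -98.0 tilt 0.02 grip 0.291 F [ 1.  -0.9 -1.1] j [-0.33  0.57  0.17  1.95 -0.16  0.63 -1.77]
turn first 0.01 then total shift units [-0.97  0.16  3.71]
t 8.4 pos [0.5446 0.0693 0.0864] jaw -98.1 tilt 0.03 grip 0.289 F [ 0.6 -0.3 -2.2] j [-0.33  0.57  0.17  1.94 -0.16  0.63 -1.77]
turn first -0.0 then total shift units [-1.06  0.2   3.72]
```

View pics/w4.png

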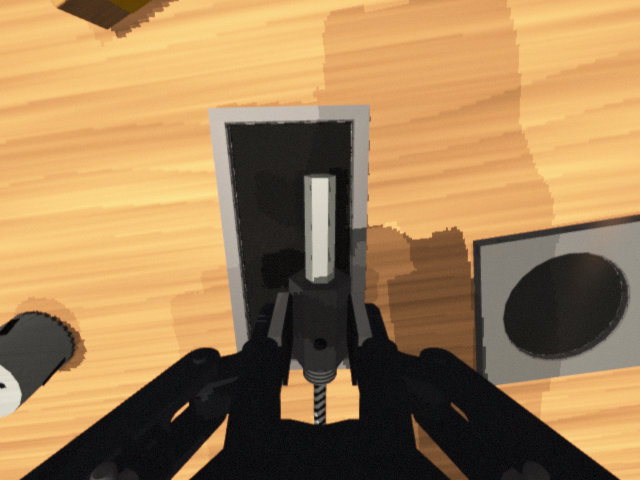

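View pics/d4.png

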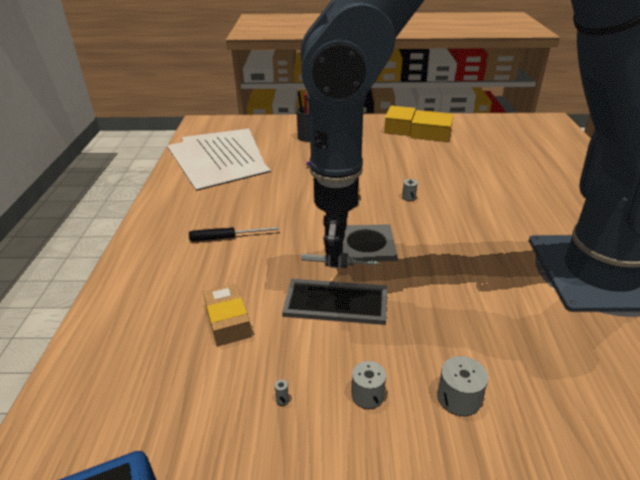

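```bash
python3 -c "
from h import *
c=load('w4')
A=onz(c,210,109,.012);B=onz(c,369,106,.012);print(A,B,np.linalg.norm(A-B))
m=(A+B)/2; d=(B-A)/np.linalg.norm(B-A); ax=np.array([d[1],-d[0],0]); print(d, m-ax*.095, m+ax*.095)
c=load('w4');print(onz(c,(228+353)/2,123,.012), np.linalg.norm(onz(c,228,124,.012)-onz(c,353,122,.012)))
for s,p in [('scene0',0),('side0',0)]: pass
s=load('side0');print(onz(s,336.5,300,.009))
s=load('scene0');print(onz(s,365.5,278,.009))
"
```

```text
[0.64411401 0.12478677 0.012     ] [0.63268897 0.03148634 0.012     ] 0.09399734802659933
[-0.12154638 -0.99258575  0.        ] [0.73269713 0.06658965 0.012     ] [0.54410584 0.08968346 0.012     ]
[0.62975452 0.07892007 0.012     ] 0.07492640794835631
[0.54252154 0.09018527 0.009     ]
[0.54513115 0.09031377 0.009     ]
```

>>> {"api": "arm_command", "payload": {"motion": [[[-1,0.15,0],0],[[0,0,0.9],0],[[0,0,0.9],0],[[0,0,0.9],0],[[0,0,0.5],0],[[0,0,0.2],0],[[0,0,0.1],0],[[0,0,0],0]]}}

```text
time_s: 9.4
tool_pos: [0.5446, 0.0902, 0.0166]
eef_rot: [-0.655, 0.755, -0.0, 0.0]
contact_force: [0.3, 0.0, -0.7]
grip_width: 0.282
```

```bash
python3 -c "
from h import *
plan(.544,.090,.014,-97.5)
c=snap('side','d5')
im=cv2.imread('pics/d5.png')[220:360,240:420];cv2.imwrite('pics/d5c.png',cv2.resize(im,None,fx=4,fy=4,interpolation=2))
"
```

```text
t 9.4 pos [0.5446 0.0902 0.0166] jaw -98.1 tilt 0.03 grip 0.282 F [ 0.3  0.  -0.7] j [-0.34  0.69  0.14  1.98 -0.19  0.48 -1.78]
turn first -0.06 then total shift units [0.01 0.03 0.13]
```

View pics/d5c.png

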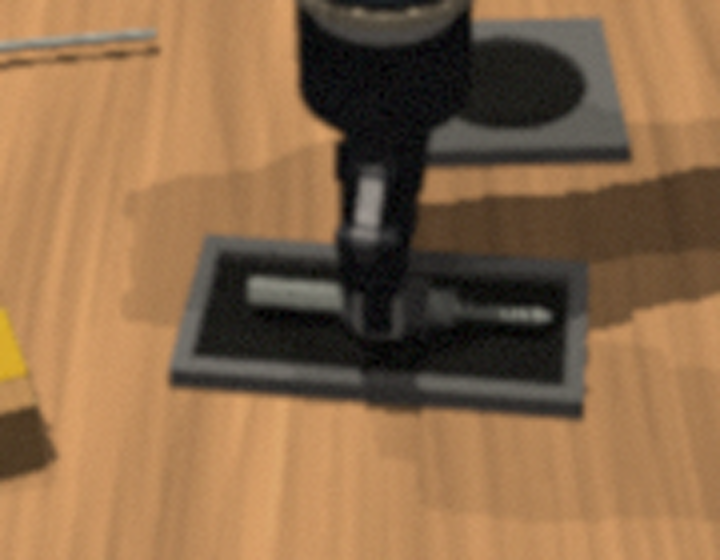

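>>> {"api": "arm_command", "payload": {"motion": [[[0,0,0.1],0],[[0,0,0.1],0],[[0,0,0],0]]}}

```text
time_s: 9.82
tool_pos: [0.5446, 0.0903, 0.0134]
eef_rot: [-0.655, 0.755, -0.0, 0.001]
contact_force: [-4.1, 0.1, 14.0]
grip_width: 0.29
```

>>> {"api": "arm_command", "payload": {"motion": [[[0,0,0],0],[[0,0,0],0],[[0,0,0],0],[[0,0,-0.5],0],[[0,0,-1],0],[[0,0,-1],0],[[0,0,-1],0],[[0,0,-1],0]], "grip": 65}}

```text
time_s: 10.82
tool_pos: [0.5444, 0.0902, 0.1036]
eef_rot: [-0.655, 0.755, -0.0, 0.0]
contact_force: [-0.8, -0.3, -0.2]
grip_width: 0.651
```

```bash
python3 -c "
from h import *
c=snap('wrist','w6')
plan(.6304,.3078,.08,-8)
plan(.6304,.3078,.08)
"
```

```text
t 10.875 pos [0.5456 0.0903 0.1059] jaw -98.1 tilt 0.21 grip 0.651 F [1.  0.4 2.4] j [-0.37  0.55  0.18  1.92 -0.15  0.68 -1.81]
turn first 8.99 then total shift units [-2.68 11.36  1.32]
t 10.875 pos [0.5456 0.0903 0.1059] jaw -98.1 tilt 0.21 grip 0.651 F [1.  0.4 2.4] j [-0.37  0.55  0.18  1.92 -0.15  0.68 -1.81]Traceback (most recent call last):
  File "<string>", line 5, in <module>
    plan(.6304,.3078,.08)
    ~~~~^^^^^^^^^^^^^^^^^
  File "h.py", line 33, in plan
    print('turn first',(t/10).round(2),'then total shift units',d.round(2))
                       ^^^^^^^^^^^^
AttributeError: 'float' object has no attribute 'round'
```

View pics/w6.png

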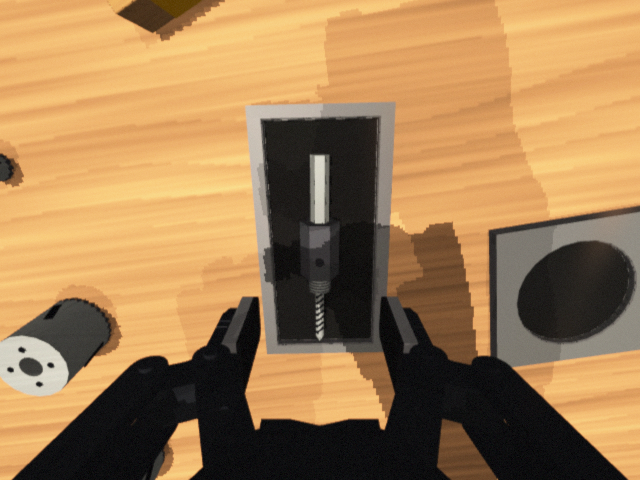

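>>> {"api": "arm_command", "payload": {"motion": [[[-1,-0.22,0],0],[[-1,-0.22,0],0],[[-1,-0.22,0],0],[[-1,-0.22,0],0],[[-1,-0.22,0],0],[[-1,-0.22,0],0],[[-1,-0.22,0],0],[[-1,-0.22,0],0],[[-1,-0.22,0],0],[[-1,-0.22,0],0]]}}

```text
time_s: 12.12
tool_pos: [0.6165, 0.2833, 0.1023]
eef_rot: [-0.655, 0.755, 0.0, -0.0]
contact_force: [-0.5, -0.2, -0.1]
grip_width: 0.648
```

>>> {"api": "arm_command", "payload": {"motion": [[[-1,-0.22,0],0],[[-0.35,-0.2,0],0],[[0,0,0],0],[[0,0,0],0]], "grip": 55}}

```text
time_s: 12.62
tool_pos: [0.6283, 0.3064, 0.1023]
eef_rot: [-0.655, 0.756, -0.0, -0.0]
contact_force: [-0.2, 0.3, 0.1]
grip_width: 0.549
```

```bash
sed -i 's/(t\/10).round(2)/round(float(t)\/10,2)/' h.py; python3 -c "
from h import *
c=snap('wrist','w7')
plan(.6304,.3078,.018)
"
```

```text
t 12.675 pos [0.6283 0.3064 0.1024] jaw -98.2 tilt 0.04 grip 0.549 F [-0.8 -0.3 -0.4] j [-0.64  0.74  0.21  1.52 -0.18  0.91 -2.09]
turn first 0.0 then total shift units [-0.09 -0.09  4.22]
```

View pics/w7.png

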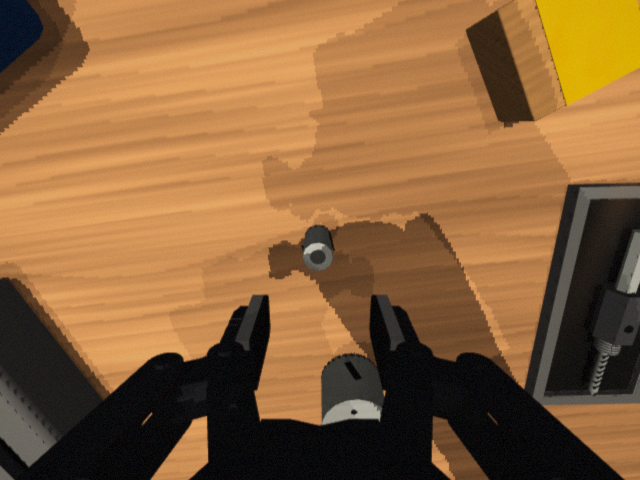

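```bash
python3 -c "
from h import *
c=load('w7'); p=onz(c,318,257,.04);print(p)
print(tri([(load('w7'),318,257),(load('scene0'),438.7,358.1),(load('side0'),280.4,384.3)]))
plan(p[0],p[1],.012)
"
```

```text
[0.6309352  0.30919247 0.04      ]
[0.6307056  0.30837789 0.04030721]
t 12.675 pos [0.6283 0.3064 0.1024] jaw -98.2 tilt 0.04 grip 0.549 F [-0.8 -0.3 -0.4] j [-0.64  0.74  0.21  1.52 -0.18  0.91 -2.09]
turn first 0.0 then total shift units [-0.16 -0.11  4.52]
```

>>> {"api": "arm_command", "payload": {"motion": [[[-0.12,-0.1,0.8],0],[[0,0,1],0],[[0,0,1],0],[[0,0,1],0],[[0,0,0.7],0],[[0,0,0.2],0],[[0,0,0],0]]}}

```text
time_s: 13.55
tool_pos: [0.6308, 0.3096, 0.0083]
eef_rot: [-0.655, 0.755, -0.0, 0.0]
contact_force: [-0.9, 0.8, 0.5]
grip_width: 0.548
```

>>> {"api": "arm_command", "payload": {"motion": [[[0,0,0],0],[[0,0,0],0],[[0,0,0],0],[[0,0,0],0],[[0,0,0],0],[[0,0,0],0]], "grip": 0}}

```text
time_s: 14.3
tool_pos: [0.6312, 0.3098, 0.0093]
eef_rot: [-0.655, 0.755, -0.0, 0.001]
contact_force: [-0.2, -0.6, 6.3]
grip_width: 0.214
```

>>> {"api": "arm_command", "payload": {"motion": [[[0,0,-0.6],0],[[0,0,-1],0],[[0,0,-1],0],[[0,0,-1],0],[[0,0,-0.8],0],[[0,0,0],0]]}}

```text
time_s: 15.05
tool_pos: [0.6315, 0.31, 0.0981]
eef_rot: [-0.655, 0.755, -0.0, 0.001]
contact_force: [-0.1, 0.0, -0.7]
grip_width: 0.207
```

```bash
python3 -c "
from h import *
c=snap('wrist','w8');c=snap('side','d8');c=snap('scene','s8')
plan(.4753,-.0977,.085)
def cr(f,u,v,h): return cv2.resize(cv2.imread(f'pics/{f}.png')[v-h:v+h,u-h:u+h],(400,400),interpolation=2)
s=ctrl.get_state()['tool_pos']
o=[]
for f in ['d8','s8']:
    u,v=proj(load(f),s).astype(int);print(f,u,v);o.append(cr(f,u,v,50))
cv2.imwrite('pics/c8.png',np.hstack(o))
"
```

```text
t 15.2 pos [0.6301 0.3095 0.0956] jaw -98.1 tilt 0.07 grip 0.211 F [-0.8 -0.4 -1.9] j [-0.64  0.75  0.2   1.51 -0.18  0.9  -2.09]
turn first 0.0 then total shift units [21.25  4.79  0.55]
d8 277 360
s8 445 347
```

View pics/w8.png

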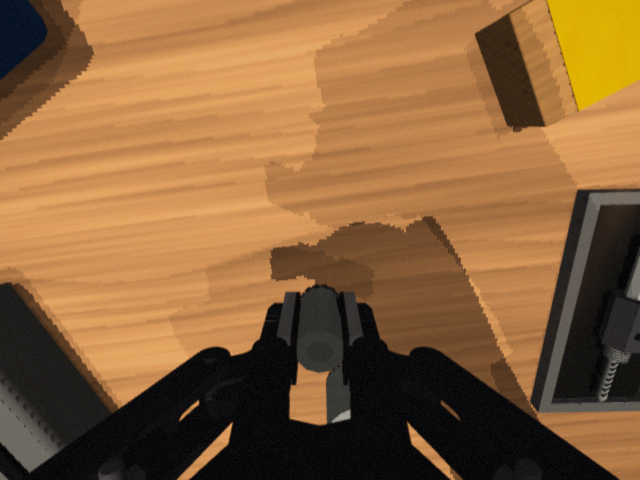

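View pics/c8.png

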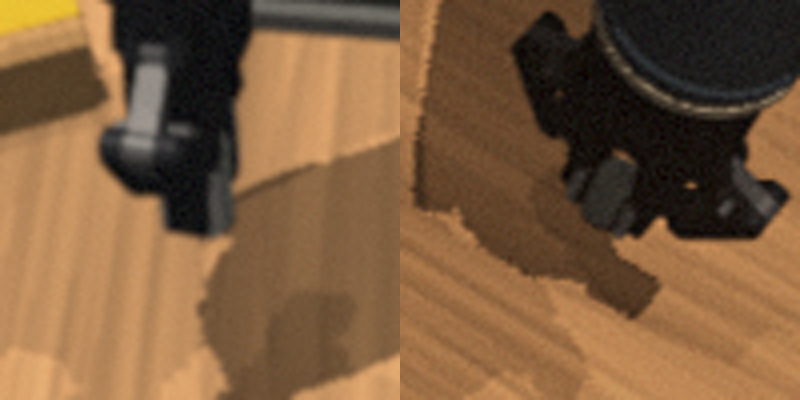

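>>> {"api": "arm_command", "payload": {"motion": [[[1,0.225,0],0],[[1,0.225,0],0],[[1,0.225,0],0],[[1,0.225,0],0],[[1,0.225,0],0],[[1,0.225,0],0],[[1,0.225,0],0],[[1,0.225,0],0],[[1,0.225,0],0],[[1,0.225,0],0]]}}

```text
time_s: 16.45
tool_pos: [0.5573, 0.1167, 0.0964]
eef_rot: [-0.655, 0.755, -0.0, 0.0]
contact_force: [0.0, 0.3, -1.3]
grip_width: 0.21
```

>>> {"api": "arm_command", "payload": {"motion": [[[1,0.225,0],0],[[1,0.225,0],0],[[1,0.225,0],0],[[1,0.225,0],0],[[1,0.225,0],0],[[1,0.225,0],0],[[1,0.225,0],0],[[0.8,0.225,0],0],[[0,0,0],0],[[0,0,0],0]]}}

```text
time_s: 17.7
tool_pos: [0.5005, -0.0307, 0.0963]
eef_rot: [-0.655, 0.755, 0.0, 0.0]
contact_force: [0.7, -0.2, 0.4]
grip_width: 0.209
```

```bash
python3 -c "
from h import *
c=snap('wrist','w9')
plan(.4753,-.0977,.02)
"
```

```text
t 17.75 pos [ 0.5006 -0.0305  0.0963] jaw -98.1 tilt 0.04 grip 0.208 F [-0.3  0.9 -1.1] j [-0.14  0.51  0.16  2.06 -0.14  0.59 -1.6 ]
turn first 0.0 then total shift units [3.51 0.78 3.81]
```

View pics/w9.png

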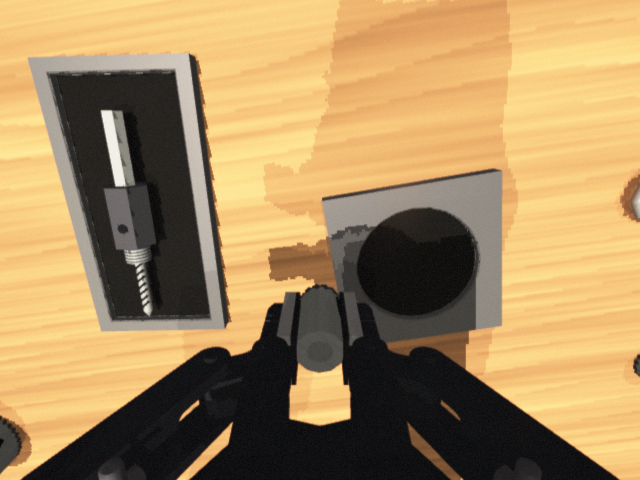

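```bash
python3 -c "
from h import *
c=load('w9')
for p in [(419,261.5),(322,198),(501,170),(502,325)]: print(onz(c,*p,.012).round(4))
print('floor-approach via scene/side rim', onz(load('scene0'),312.8,215.5,.012), onz(load('side0'),366.1,240,.012))
# fit circle samples
pts=[onz(c,u,v,.012)[:2] for u,v in [(359,262),(479,255),(425,208),(405,316),(380,222),(460,222),(375,300),(462,295)]]
pts=np.array(pts);A=np.c_[2*pts,np.ones(len(pts))];x=np.linalg.lstsq(A,(pts**2).sum(1),rcond=None)[0];print(x[:2],np.sqrt(x[2]+x[0]**2+x[1]**2))
"
```

```text
[ 0.4808 -0.0977  0.012 ]
[ 0.5363 -0.0352  0.012 ]
[ 0.5383 -0.1537  0.012 ]
[ 0.419  -0.1582  0.012 ]
floor-approach via scene/side rim [ 0.4759595  -0.09732418  0.012     ] [ 0.47494144 -0.09778836  0.012     ]
[ 0.47829639 -0.09695181] 0.04231717223315056
```

>>> {"api": "arm_command", "payload": {"motion": [[[0.9,0.18,0],0],[[0.9,0.18,0],0],[[0.9,0.18,0],0],[[0.8,0.18,0],0],[[0,0,0.9],0],[[0,0,1],0],[[0,0,1],0],[[0,0,0.7],0],[[0,0,0.2],0],[[0,0,0],0]]}}

```text
time_s: 19.0
tool_pos: [0.476, -0.0988, 0.0204]
eef_rot: [-0.655, 0.755, 0.0, -0.0]
contact_force: [1.5, 0.1, -1.6]
grip_width: 0.214
```

```bash
python3 -c "
from h import *
c=snap('side','d10');c=snap('scene','s10')
plan(.4765,-.0975,.0153)
def cr(f,u,v,h): return cv2.resize(cv2.imread(f'pics/{f}.png')[v-h:v+h,u-h:u+h],(400,400),interpolation=2)
o=[]
for f in ['d10','s10']:
    u,v=proj(load(f),[.4765,-.0975,.01]).astype(int);print(f,u,v);o.append(cr(f,u,v,50))
cv2.imwrite('pics/c10.png',np.hstack(o))
"
```

```text
t 19.1 pos [ 0.4763 -0.0987  0.0208] jaw -98.1 tilt 0.04 grip 0.207 F [ 0.6 -0.5 -0.9] j [ 0.04  0.62  0.1   2.15 -0.16  0.38 -1.44]
turn first 0.0 then total shift units [-0.06 -0.    0.27]
d10 365 240
s10 312 216
```

View pics/c10.png

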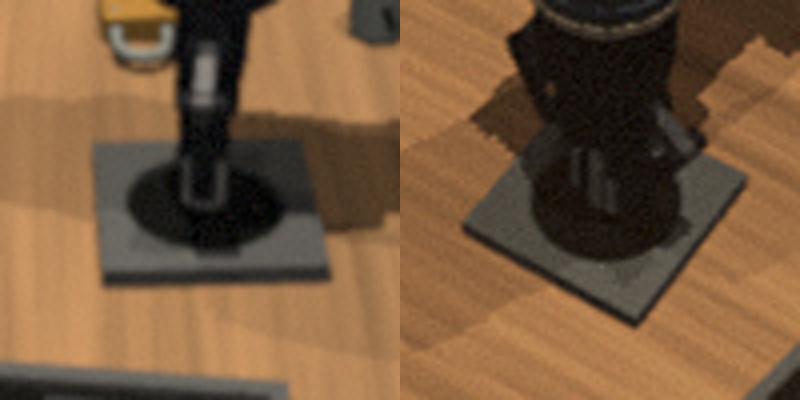

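>>> {"api": "arm_command", "payload": {"motion": [[[0,0,0.15],0],[[0,0,0.12],0],[[0,0,0.1],0],[[0,0,0],0]]}}

```text
time_s: 19.6
tool_pos: [0.4763, -0.0986, 0.0148]
eef_rot: [-0.655, 0.755, -0.001, 0.001]
contact_force: [-5.7, 0.8, 34.7]
grip_width: 0.213
```

>>> {"api": "arm_command", "payload": {"motion": [[[0,0,-0.06],0],[[0,0,0],0]]}}

```text
time_s: 19.85
tool_pos: [0.4763, -0.0986, 0.015]
eef_rot: [-0.655, 0.755, -0.0, 0.0]
contact_force: [-2.2, 0.6, 16.4]
grip_width: 0.212
```

>>> {"api": "arm_command", "payload": {"motion": [[[0,0,0],0],[[0,0,0],0],[[0,0,0],0],[[0,0,0],0],[[0,0,-0.8],0],[[0,0,-1],0],[[0,0,-1],0],[[0,0,-1],0],[[0,0,-0.5],0],[[0,0,0],0]], "grip": 45}}

```text
time_s: 21.1
tool_pos: [0.4763, -0.0986, 0.1004]
eef_rot: [-0.655, 0.755, -0.0, 0.0]
contact_force: [-0.5, 0.3, -0.1]
grip_width: 0.454
```

```bash
python3 -c "
from h import *
c=snap('wrist','w11')
plan(.3565,-.2917,.1)
"
```

```text
t 21.15 pos [ 0.476  -0.0985  0.0999] jaw -98.1 tilt 0.01 grip 0.452 F [-0.6  0.3 -0.4] j [ 0.    0.48  0.15  2.09 -0.13  0.58 -1.47]
turn first 0.0 then total shift units [ 1.041e+01  4.550e+00 -1.000e-02]
```

View pics/w11.png

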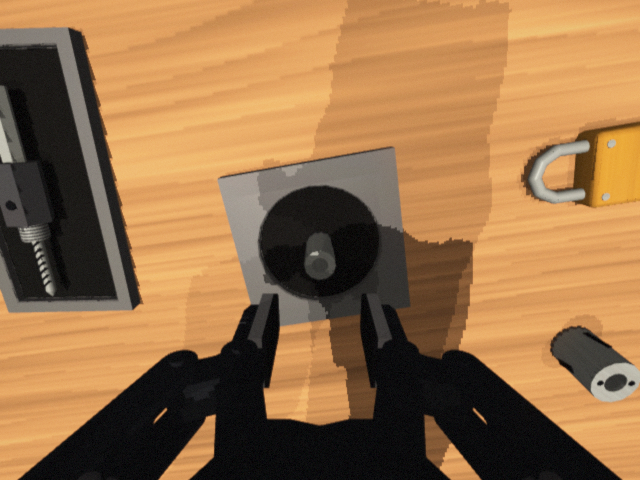

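```bash
python3 -c "
from h import *
c=load('w11')
print('saw20',onz(c,321,264,.046)[:2],'rec',onz(c,319.5,243,.012)[:2],'saw35',onz(c,616,381,.046)[:2])
"
```

```text
saw20 [ 0.47728891 -0.09743845] rec [ 0.47912005 -0.09672314] saw35 [ 0.35881815 -0.29195134]
```

>>> {"api": "arm_command", "payload": {"motion": [[[1,0.44,0],0],[[1,0.44,0],0],[[1,0.44,0],0],[[1,0.44,0],0],[[1,0.44,0],0],[[1,0.44,0],0],[[1,0.44,0],0],[[1,0.44,0],0],[[1,0.44,0],0],[[1,0.44,0],0]], "grip": 70}}

```text
time_s: 22.4
tool_pos: [0.3599, -0.2845, 0.0992]
eef_rot: [-0.655, 0.755, 0.001, -0.0]
contact_force: [0.1, 0.7, -0.8]
grip_width: 0.697
```

>>> {"api": "arm_command", "payload": {"motion": [[[0.4,0.15,0],0],[[0,0,0],0],[[0,0,0],0]]}}

```text
time_s: 22.78
tool_pos: [0.357, -0.2909, 0.0999]
eef_rot: [-0.656, 0.755, 0.0, 0.0]
contact_force: [0.5, -0.3, 0.2]
grip_width: 0.697
```

```bash
python3 -c "
from h import *
c=snap('wrist','w12')
plan(.3568,-.2918,.015)
"
```

```text
t 22.825 pos [ 0.357  -0.2909  0.0999] jaw -98.0 tilt 0.03 grip 0.702 F [-0.8 -0.6  0.4] j [ 0.5   0.45  0.12  2.15 -0.1   0.54 -1.02]
turn first 0.0 then total shift units [0.05 0.   4.25]
```

View pics/w12.png

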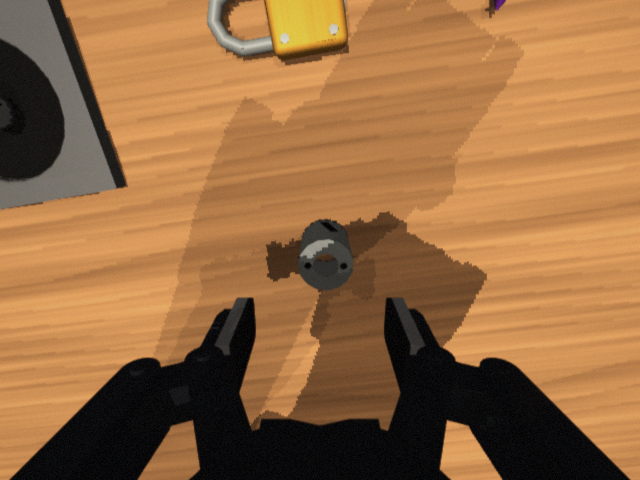

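```bash
python3 -c "
from h import *
c=load('w12'); p=onz(c,326,264.5,.046);print(p)
plan((p[0]+.3565)/2,(p[1]-.2917)/2,.013)
"
```

```text
[ 0.3573369  -0.29278492  0.046     ]
t 22.825 pos [ 0.357  -0.2909  0.0999] jaw -98.0 tilt 0.03 grip 0.702 F [-0.8 -0.6  0.4] j [ 0.5   0.45  0.12  2.15 -0.1   0.54 -1.02]
turn first 0.0 then total shift units [ 0.07 -0.    4.35]
```

>>> {"api": "arm_command", "payload": {"motion": [[[0.08,0,0.8],0],[[0,0,1],0],[[0,0,1],0],[[0,0,1],0],[[0,0,0.5],0],[[0,0,0],0]]}}

```text
time_s: 23.58
tool_pos: [0.3563, -0.2928, 0.0137]
eef_rot: [-0.656, 0.755, 0.001, -0.0]
contact_force: [-0.8, -0.2, 0.2]
grip_width: 0.696
```

>>> {"api": "arm_command", "payload": {"motion": [[[0,0,0],0],[[0,0,0],0],[[0,0,0],0],[[0,0,0],0],[[0,0,0],0],[[0,0,0],0]], "grip": 0}}

```text
time_s: 24.32
tool_pos: [0.3567, -0.2935, 0.0148]
eef_rot: [-0.655, 0.755, -0.001, 0.0]
contact_force: [-0.3, 0.1, 8.1]
grip_width: 0.392
```

>>> {"api": "arm_command", "payload": {"motion": [[[0,0,-0.6],0],[[0,0,-1],0],[[0,0,-1],0],[[0,0,-1],0],[[0,0,-0.8],0],[[0,0,0],0]]}}

```text
time_s: 25.08
tool_pos: [0.3569, -0.2937, 0.1036]
eef_rot: [-0.655, 0.755, -0.001, 0.0]
contact_force: [0.3, -0.3, -1.9]
grip_width: 0.389
```

```bash
python3 -c "
from h import *
c=snap('wrist','w13')
plan(.4768,-.0983,.1)
"
```

```text
t 25.125 pos [ 0.3565 -0.2933  0.1027] jaw -98.1 tilt 0.08 grip 0.388 F [-0.5 -0.7 -1.1] j [ 0.5   0.45  0.12  2.15 -0.1   0.55 -1.02]
turn first 0.0 then total shift units [-10.5   -4.58   0.14]
```

View pics/w13.png

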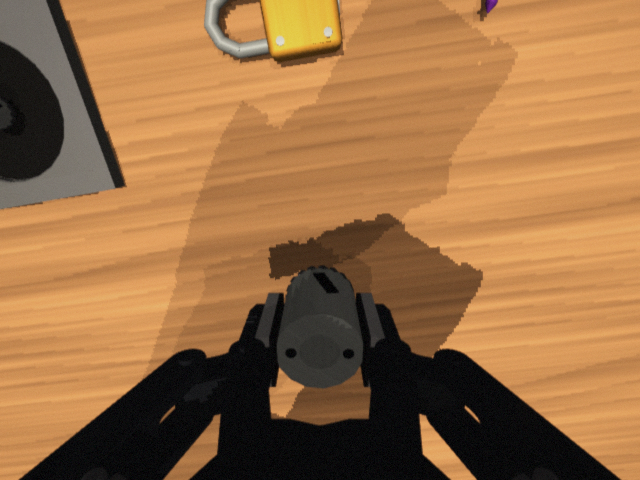

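>>> {"api": "arm_command", "payload": {"motion": [[[-1,-0.43,0],0],[[-1,-0.43,0],0],[[-1,-0.43,0],0],[[-1,-0.43,0],0],[[-1,-0.43,0],0],[[-1,-0.43,0],0],[[-1,-0.43,0],0],[[-1,-0.43,0],0],[[-1,-0.43,0],0],[[-1,-0.43,0],0]]}}

```text
time_s: 26.38
tool_pos: [0.4695, -0.1067, 0.1014]
eef_rot: [-0.655, 0.755, 0.001, -0.0]
contact_force: [1.1, 0.1, -1.1]
grip_width: 0.39
```

>>> {"api": "arm_command", "payload": {"motion": [[[-0.45,-0.25,0],0],[[0,0,0],0],[[0,0,0],0]]}}

```text
time_s: 26.75
tool_pos: [0.4752, -0.1001, 0.1019]
eef_rot: [-0.655, 0.756, 0.0, -0.0]
contact_force: [1.4, -0.4, -1.6]
grip_width: 0.393
```

```bash
python3 -c "
from h import *
plan(.4763,-.0986,.0208)
c=snap('wrist','w14');c=snap('side','d14');c=snap('scene','s14')
def cr(f,u,v,h): return cv2.resize(cv2.imread(f'pics/{f}.png')[v-h:v+h,u-h:u+h],(400,400),interpolation=2)
o=[]
for f in ['d14','s14']:
    u,v=proj(load(f),[.4765,-.0975,.03]).astype(int);print(f,u,v);o.append(cr(f,u,v,50))
cv2.imwrite('pics/c14.png',np.hstack(o))
"
```

```text
t 26.75 pos [ 0.4752 -0.1001  0.1019] jaw -98.2 tilt 0.05 grip 0.393 F [ 1.4 -0.4 -1.6] j [ 0.    0.48  0.16  2.09 -0.13  0.58 -1.47]
turn first 0.0 then total shift units [-0.08 -0.04  4.06]
d14 365 233
s14 312 211
```

View pics/c14.png

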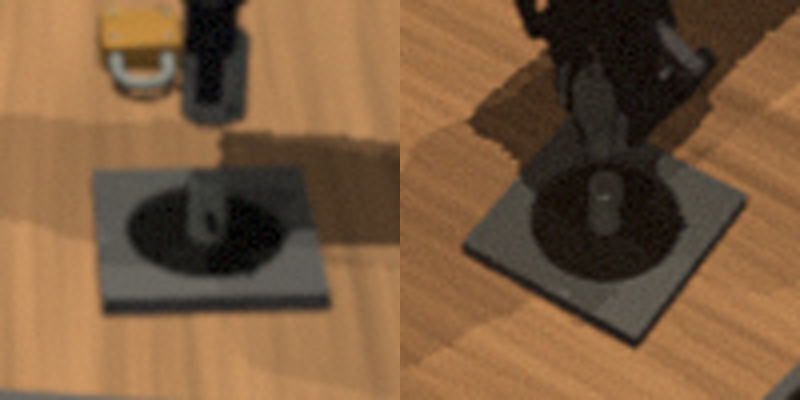

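View pics/w14.png

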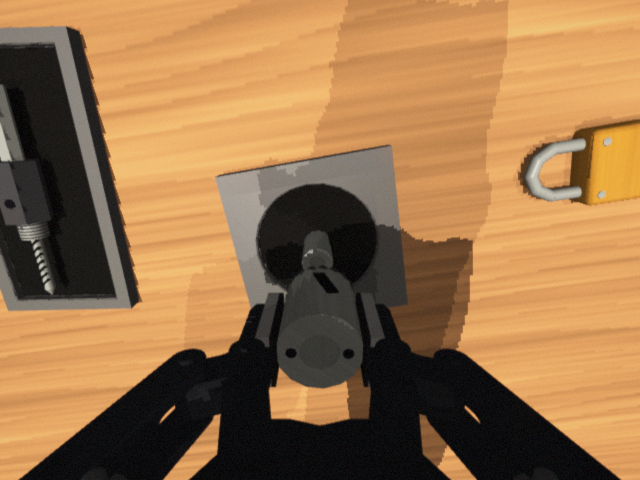

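```bash
python3 -c "
from h import *
for f in ['d14','s14']:
  c=load(f); b=proj(c,[.4765,-.0975,.03]).astype(int)
  for p in [(.4765,-.098,.006),(.4765,-.098,.046),(.4753,-.1,.087)]: print(f,p,((proj(c,p)-b)*4+200).round(0))
"
```

```text
d14 (0.4765, -0.098, 0.006) [201. 237.]
d14 (0.4765, -0.098, 0.046) [204. 177.]
d14 (0.4753, -0.1, 0.087) [209. 111.]
s14 (0.4765, -0.098, 0.006) [202. 224.]
s14 (0.4765, -0.098, 0.046) [202. 183.]
s14 (0.4753, -0.1, 0.087) [201. 136.]
```

>>> {"api": "arm_command", "payload": {"motion": [[[-0.08,-0.08,0],0],[[0,0,0.9],0],[[0,0,0.8],0],[[0,0,0.6],0],[[0,0,0.3],0],[[0,0,0],0]]}}

```text
time_s: 27.65
tool_pos: [0.4776, -0.0979, 0.0499]
eef_rot: [-0.655, 0.755, 0.0, -0.0]
contact_force: [-0.6, 0.2, -0.2]
grip_width: 0.391
```

>>> {"api": "arm_command", "payload": {"motion": [[[0,0,0.6],0],[[0,0,0.5],0],[[0,0,0.2],0],[[0,0,0.1],0],[[0,0,0.1],0],[[0,0,0],0]]}}

```text
time_s: 28.4
tool_pos: [0.4778, -0.0979, 0.0208]
eef_rot: [-0.655, 0.755, -0.0, 0.0]
contact_force: [-3.0, 0.4, 9.4]
grip_width: 0.389
```

>>> {"api": "arm_command", "payload": {"motion": [[[0,0,0],0],[[0,0,0],0],[[0,0,0],0],[[0,0,0],0],[[0,0,-0.8],0],[[0,0,-1],0],[[0,0,-1],0],[[0,0,-1],0],[[0,0,-0.5],0],[[0,0,0],0]], "grip": 65}}

```text
time_s: 29.65
tool_pos: [0.478, -0.0978, 0.1064]
eef_rot: [-0.655, 0.755, -0.0, 0.0]
contact_force: [-0.1, 0.3, -0.2]
grip_width: 0.648
```

```bash
python3 -c "
from h import *
c=snap('wrist','w15')
plan(.4975,.299,.11)
"
```

```text
t 29.7 pos [ 0.4777 -0.0978  0.1059] jaw -98.1 tilt 0.0 grip 0.648 F [ 0.4 -0.4 -0. ] j [-0.01  0.48  0.16  2.08 -0.13  0.6  -1.47]
turn first 0.0 then total shift units [-19.78   1.82  -0.21]
```

View pics/w15.png

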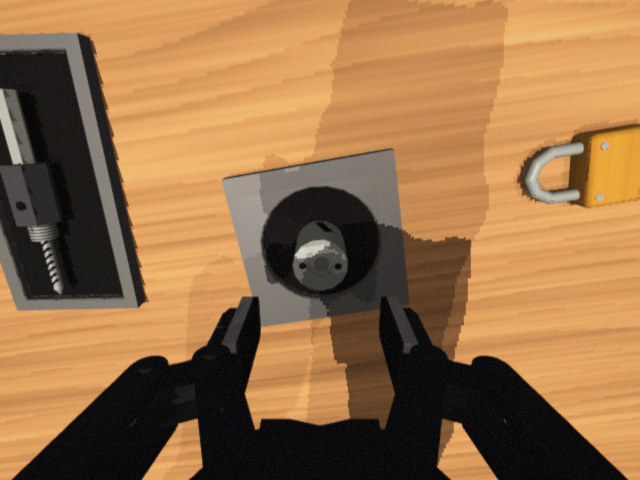

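>>> {"api": "arm_command", "payload": {"motion": [[[-1,0.09,0],0],[[-1,0.09,0],0],[[-1,0.09,0],0],[[-1,0.09,0],0],[[-1,0.09,0],0],[[-1,0.09,0],0],[[-1,0.09,0],0],[[-1,0.09,0],0],[[-1,0.09,0],0],[[-1,0.09,0],0]], "grip": 90}}

```text
time_s: 30.95
tool_pos: [0.4876, 0.1032, 0.1051]
eef_rot: [-0.655, 0.755, 0.0, -0.001]
contact_force: [1.0, 0.7, -0.0]
grip_width: 0.902
```

>>> {"api": "arm_command", "payload": {"motion": [[[-1,0.09,0],0],[[-1,0.09,0],0],[[-1,0.09,0],0],[[-1,0.09,0],0],[[-1,0.09,0],0],[[-1,0.09,0],0],[[-1,0.09,0],0],[[-1,0.09,0],0],[[-1,0.09,0],0],[[-0.75,0.09,0],0]]}}

```text
time_s: 32.2
tool_pos: [0.4979, 0.2998, 0.1061]
eef_rot: [-0.655, 0.755, 0.0, 0.0]
contact_force: [-0.3, 0.3, -0.4]
grip_width: 0.903
```

>>> {"api": "arm_command", "payload": {"motion": [[[0,0,0],0],[[0,0,0],0]]}}

```text
time_s: 32.45
tool_pos: [0.4979, 0.2974, 0.1061]
eef_rot: [-0.655, 0.756, -0.0, -0.0]
contact_force: [0.2, 0.1, -0.5]
grip_width: 0.899
```

```bash
python3 -c "
from h import *
c=snap('wrist','w16')
plan(.4975,.299,.014)
"
```

```text
t 32.5 pos [0.498  0.2972 0.1061] jaw -98.2 tilt 0.04 grip 0.892 F [ 0.5 -0.7  0.6] j [-0.75  0.59  0.21  1.85 -0.17  0.73 -2.16]
turn first 0.0 then total shift units [-0.09  0.04  4.61]
```

View pics/w16.png

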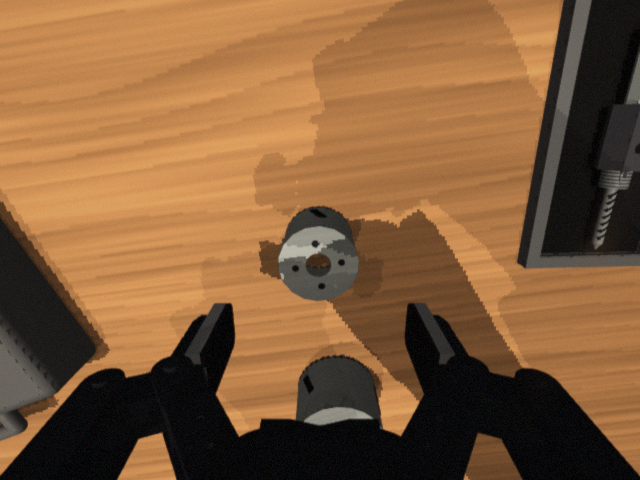

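```bash
python3 -c "
from h import *
c=load('w16'); p=onz(c,318,263.5,.052);print(p)
c=load('w12'); print(onz(c,326,264.5,.046), 'grasp found', )
plan((p[0]+.4975)/2,(p[1]+.299)/2,.014)
"
```

```text
[0.49952386 0.30028236 0.052     ]
[ 0.3573369  -0.29278492  0.046     ] grasp found
t 32.5 pos [0.498  0.2972 0.1061] jaw -98.2 tilt 0.04 grip 0.892 F [ 0.5 -0.7  0.6] j [-0.75  0.59  0.21  1.85 -0.17  0.73 -2.16]
turn first 0.0 then total shift units [-0.13 -0.01  4.61]
```

>>> {"api": "arm_command", "payload": {"motion": [[[-0.13,-0.02,0.8],0],[[0,0,1],0],[[0,0,1],0],[[0,0,1],0],[[0,0,0.8],0],[[0,0,0],0]]}}

```text
time_s: 33.25
tool_pos: [0.4978, 0.3001, 0.0126]
eef_rot: [-0.655, 0.756, 0.0, -0.001]
contact_force: [-0.3, -0.2, -0.1]
grip_width: 0.901
```

>>> {"api": "arm_command", "payload": {"motion": [[[0,0,0],0],[[0,0,0],0],[[0,0,0],0],[[0,0,0],0],[[0,0,0],0],[[0,0,0],0]], "grip": 0}}

```text
time_s: 34.0
tool_pos: [0.4991, 0.3008, 0.0151]
eef_rot: [-0.655, 0.755, -0.0, 0.001]
contact_force: [-1.3, -1.5, 6.6]
grip_width: 0.587
```

>>> {"api": "arm_command", "payload": {"motion": [[[0,0,-0.6],0],[[0,0,-1],0],[[0,0,-1],0],[[0,0,-1],0],[[0,0,-0.9],0],[[0,0,-0.3],0],[[0,0,0],0]]}}

```text
time_s: 34.88
tool_pos: [0.4987, 0.301, 0.1105]
eef_rot: [-0.655, 0.755, 0.0, 0.0]
contact_force: [-1.2, 0.2, -2.6]
grip_width: 0.585
```

```bash
python3 -c "
from h import *
c=snap('wrist','w17')
plan(.4778,-.0979,.11)
"
```

```text
t 34.925 pos [0.4984 0.3008 0.1099] jaw -98.1 tilt 0.01 grip 0.586 F [-0.1 -0.1 -1.2] j [-0.76  0.58  0.21  1.84 -0.17  0.74 -2.17]
turn first 0.0 then total shift units [19.88 -1.79 -0.  ]
```

View pics/w17.png

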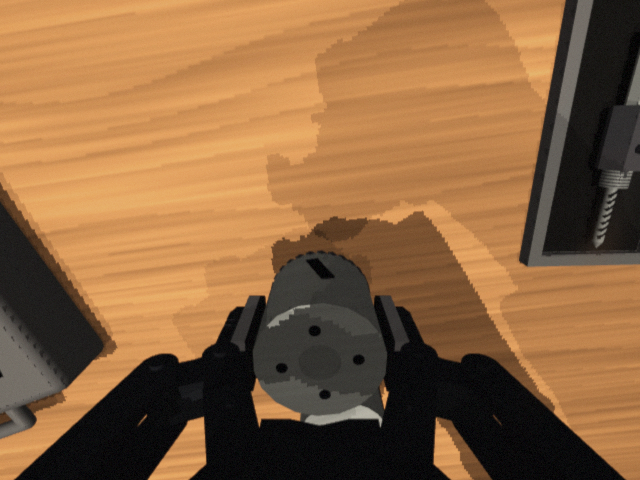

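```bash
cat >> h.py <<'E'
def intool(c,u,v,zt):
    T=np.array(c['tool_from_camera']);d=T[:3,:3]@[(u-c['cx'])/c['fx'],(v-c['cy'])/c['fy'],1];o=T[:3,3]
    return o+d*(zt-o[2])/d[2]
E
python3 -c "
from h import *
print(intool(load('w8'),320,350,-.0307),intool(load('w13'),320.5,351.5,-.0312),intool(load('w17'),320,360.5,-.0369))
c=load('w15');p=onz(c,320,266,.052);print(p)
"
```

```text
[-0.00194152 -0.00112301 -0.0307    ] [-0.00174853 -0.00080421 -0.0312    ] [-0.00194517 -0.00116052 -0.0369    ]
[ 0.47773048 -0.0958901   0.052     ]
```

>>> {"api": "arm_command", "payload": {"motion": [[[1,-0.09,0],0],[[1,-0.09,0],0],[[1,-0.09,0],0],[[1,-0.09,0],0],[[1,-0.09,0],0],[[1,-0.09,0],0],[[1,-0.09,0],0],[[1,-0.09,0],0],[[1,-0.09,0],0],[[1,-0.09,0],0]]}}

```text
time_s: 36.17
tool_pos: [0.4881, 0.0989, 0.1101]
eef_rot: [-0.655, 0.755, -0.0, 0.0]
contact_force: [0.2, 0.3, -1.5]
grip_width: 0.586
```

>>> {"api": "arm_command", "payload": {"motion": [[[1,-0.09,0],0],[[1,-0.09,0],0],[[1,-0.09,0],0],[[1,-0.09,0],0],[[1,-0.09,0],0],[[1,-0.09,0],0],[[1,-0.09,0],0],[[1,-0.09,0],0],[[1,-0.09,0],0],[[0.85,-0.09,0],0]]}}

```text
time_s: 37.42
tool_pos: [0.4779, -0.0987, 0.1101]
eef_rot: [-0.655, 0.756, -0.0, -0.0]
contact_force: [-0.1, -0.7, -2.0]
grip_width: 0.584
```

>>> {"api": "arm_command", "payload": {"motion": [[[0,0,0],0],[[0,0,0],0],[[0,0,0],0]]}}

```text
time_s: 37.8
tool_pos: [0.4783, -0.0965, 0.11]
eef_rot: [-0.656, 0.755, 0.0, 0.0]
contact_force: [0.1, -0.4, -2.1]
grip_width: 0.58
```

```bash
python3 -c "
from h import *
plan(.4778,-.0979,.021)
c=snap('wrist','w18')
"
```

```text
t 37.8 pos [ 0.4783 -0.0965  0.11  ] jaw -98.0 tilt 0.02 grip 0.58 F [ 0.1 -0.4 -2.1] j [-0.01  0.47  0.17  2.07 -0.13  0.61 -1.47]
turn first 0.0 then total shift units [0.08 0.01 4.45]
```

View pics/w18.png

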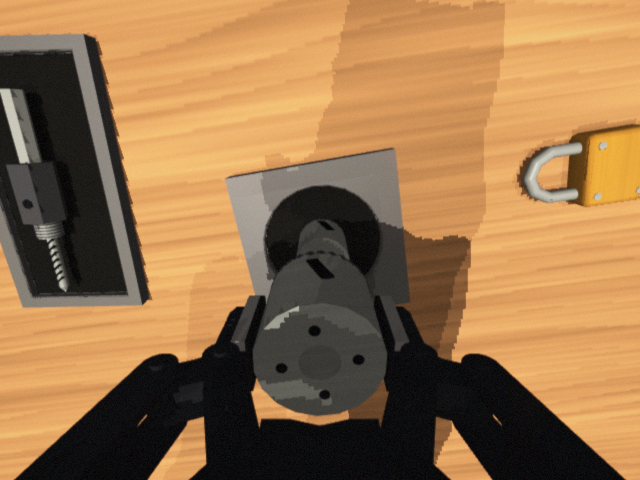

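>>> {"api": "arm_command", "payload": {"motion": [[[0.07,0,0.8],0],[[0,0,1],0],[[0,0,0.6],0],[[0,0,0.3],0],[[0,0,0],0]]}}

```text
time_s: 38.48
tool_pos: [0.478, -0.0986, 0.056]
eef_rot: [-0.655, 0.755, 0.0, -0.0]
contact_force: [0.0, -0.6, -0.9]
grip_width: 0.588
```

>>> {"api": "arm_command", "payload": {"motion": [[[0,0,0.6],0],[[0,0,0.6],0],[[0,0,0.3],0],[[0,0,0.15],0],[[0,0,0.1],0],[[0,0,0],0]]}}

```text
time_s: 39.22
tool_pos: [0.4781, -0.0988, 0.0212]
eef_rot: [-0.655, 0.755, -0.0, 0.0]
contact_force: [0.2, -0.1, -2.1]
grip_width: 0.583
```

>>> {"api": "arm_command", "payload": {"motion": [[[0,0,0.06],0],[[0,0,0.04],0],[[0,0,0],0]]}}

```text
time_s: 39.6
tool_pos: [0.4783, -0.0988, 0.0209]
eef_rot: [-0.655, 0.755, -0.001, 0.001]
contact_force: [-5.4, 2.8, 28.6]
grip_width: 0.586
```

>>> {"api": "arm_command", "payload": {"motion": [[[0,0,-0.04],0],[[0,0,0],0]]}}

```text
time_s: 39.85
tool_pos: [0.4782, -0.0988, 0.021]
eef_rot: [-0.655, 0.755, -0.0, 0.0]
contact_force: [-3.0, 0.9, 16.8]
grip_width: 0.581
```

>>> {"api": "arm_command", "payload": {"motion": [[[0,0,0],0],[[0,0,0],0],[[0,0,0],0],[[0,0,0],0],[[0,0,-0.8],0],[[0,0,-1],0],[[0,0,-1],0],[[0,0,-1],0],[[0,0,-0.8],0],[[0,0,0],0]], "grip": 85}}

```text
time_s: 41.1
tool_pos: [0.4786, -0.0987, 0.1127]
eef_rot: [-0.655, 0.755, -0.001, 0.001]
contact_force: [0.6, -0.1, 0.1]
grip_width: 0.853
```

```bash
python3 -c "
from h import *
c=snap('wrist','w19')
plan(.3561,.3041,.115)
"
```

```text
t 41.15 pos [ 0.4782 -0.0987  0.1119] jaw -98.1 tilt 0.05 grip 0.849 F [-0.2 -0.1 -0.1] j [-0.01  0.47  0.17  2.07 -0.13  0.61 -1.46]
turn first 0.0 then total shift units [-19.08   8.88  -0.16]
```

View pics/w19.png

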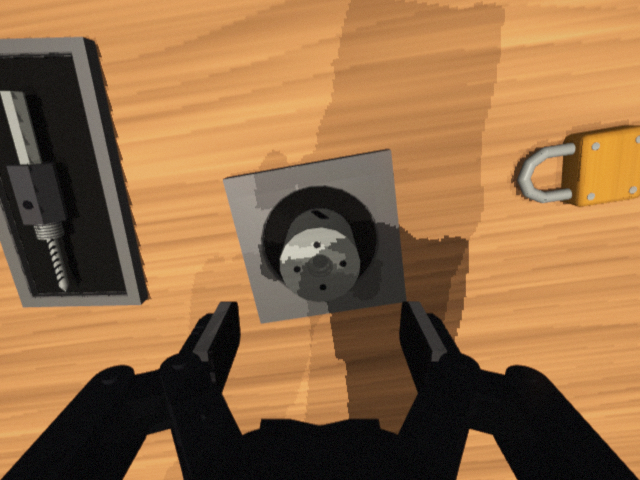

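>>> {"api": "arm_command", "payload": {"motion": [[[-1,0.05,0],0],[[-1,0.05,0],0],[[-1,0.05,0],0],[[-1,0.05,0],0],[[-1,0.05,0],0],[[-1,0.05,0],0],[[-1,0.05,0],0],[[-1,0.05,0],0],[[-1,0.05,0],0],[[-1,0.05,0],0]], "grip": 100}}

```text
time_s: 42.4
tool_pos: [0.4959, 0.1012, 0.1108]
eef_rot: [-0.655, 0.755, 0.0, -0.001]
contact_force: [0.5, 0.1, 0.5]
grip_width: 1.0
```

>>> {"api": "arm_command", "payload": {"motion": [[[-1,0.05,0],0],[[-1,0.05,0],0],[[-1,0.7,0],0],[[-1,1,0],0],[[-1,1,0],0],[[-1,1,0],0],[[-1,1,0],0],[[-1,1,0],0],[[-0.8,1,0],0],[[-0.1,0.9,0],0]]}}

```text
time_s: 43.65
tool_pos: [0.3681, 0.3001, 0.1117]
eef_rot: [-0.656, 0.755, 0.0, 0.0]
contact_force: [-0.9, -0.2, -0.4]
grip_width: 0.999
```

>>> {"api": "arm_command", "payload": {"motion": [[[0,0,0],0],[[0,0,0],0],[[0,0,0],0]]}}

```text
time_s: 44.02
tool_pos: [0.3699, 0.298, 0.112]
eef_rot: [-0.655, 0.756, -0.0, 0.0]
contact_force: [0.3, 0.6, -0.7]
grip_width: 0.998
```

```bash
python3 -c "
from h import *
plan(.3561,.3041,.017)
c=snap('wrist','w20')
"
```

```text
t 44.025 pos [0.3699 0.298  0.112 ] jaw -98.2 tilt 0.03 grip 0.998 F [ 0.3  0.6 -0.7] j [-0.93  0.46  0.22  2.11 -0.17  0.6  -2.3 ]
turn first 0.0 then total shift units [-0.2   0.73  4.75]
```

View pics/w20.png

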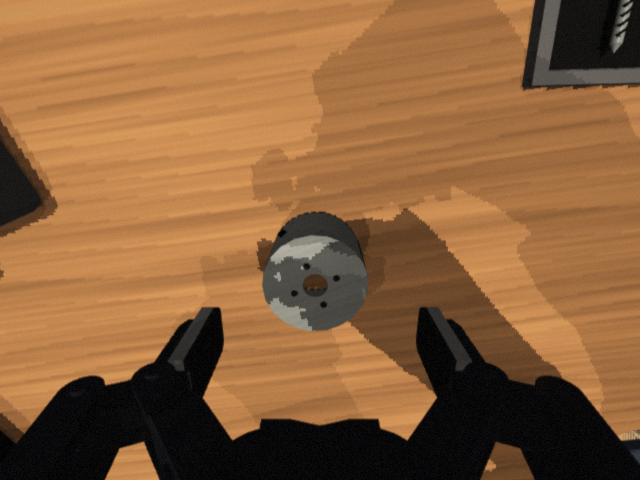

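```bash
python3 -c "
from h import *
c=load('w20'); p=onz(c,315.5,284,.058);print(p)
plan((p[0]+.3561)/2,(p[1]+.3041)/2,.017)
"
```

```text
[0.35779307 0.30456499 0.058     ]
t 44.075 pos [0.3697 0.2981 0.112 ] jaw -98.2 tilt 0.02 grip 1.0 F [-0.9  0.5 -0.1] j [-0.93  0.46  0.22  2.11 -0.17  0.6  -2.3 ]
turn first 0.0 then total shift units [-0.22  0.68  4.75]
```

>>> {"api": "arm_command", "payload": {"motion": [[[-0.22,0.68,0],0],[[0,0,0],0],[[0,0,0.8],0],[[0,0,1],0],[[0,0,1],0],[[0,0,1],0],[[0,0,0.8],0],[[0,0,0.25],0],[[0,0,0],0]]}}

```text
time_s: 45.2
tool_pos: [0.3562, 0.3049, 0.0149]
eef_rot: [-0.655, 0.755, -0.0, -0.0]
contact_force: [0.4, -0.0, -0.2]
grip_width: 0.997
```

>>> {"api": "arm_command", "payload": {"motion": [[[0,0,0],0],[[0,0,0],0],[[0,0,0],0],[[0,0,0],0],[[0,0,0],0],[[0,0,0],0]], "grip": 0}}

```text
time_s: 45.95
tool_pos: [0.3563, 0.3049, 0.0159]
eef_rot: [-0.655, 0.756, 0.0, 0.0]
contact_force: [-1.9, -1.9, 9.5]
grip_width: 0.783
```

>>> {"api": "arm_command", "payload": {"motion": [[[0,0,-0.6],0],[[0,0,-1],0],[[0,0,-1],0],[[0,0,-1],0],[[0,0,-1],0],[[0,0,-0.5],0],[[0,0,0],0]]}}

```text
time_s: 46.82
tool_pos: [0.3563, 0.3053, 0.1176]
eef_rot: [-0.655, 0.755, 0.0, 0.001]
contact_force: [-0.8, 0.4, -3.8]
grip_width: 0.785
```

```bash
python3 -c "
from h import *
c=snap('wrist','w21')
plan(.478,-.0986,.115)
"
```

```text
t 46.875 pos [0.3561 0.305  0.117 ] jaw -98.1 tilt 0.02 grip 0.783 F [-0.2 -0.6 -2.2] j [-0.97  0.44  0.23  2.12 -0.18  0.6  -2.33]
turn first 0.0 then total shift units [19.12 -8.88  0.09]
```

View pics/w21.png

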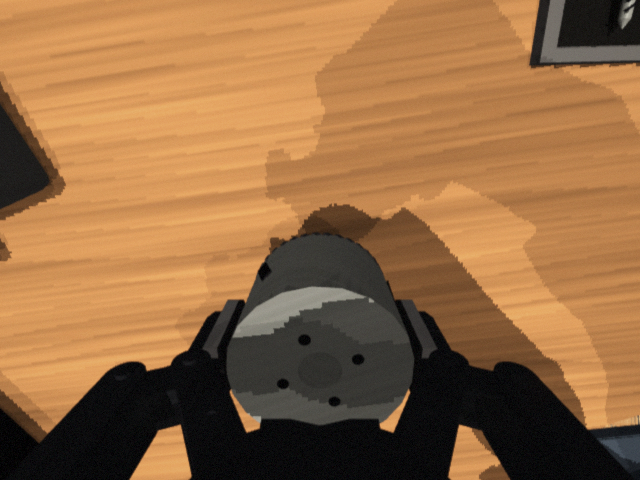

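>>> {"api": "arm_command", "payload": {"motion": [[[0.9,-1,0],0],[[0.9,-1,0],0],[[0.9,-1,0],0],[[0.9,-1,0],0],[[0.9,-1,0],0],[[0.9,-1,0],0],[[0.9,-1,0],0],[[0.9,-1,0],0],[[1,-0.07,0],0],[[1,-0.07,0],0]]}}

```text
time_s: 48.12
tool_pos: [0.4901, 0.0987, 0.1161]
eef_rot: [-0.655, 0.755, 0.001, -0.001]
contact_force: [-0.5, 0.1, -3.3]
grip_width: 0.786
```

>>> {"api": "arm_command", "payload": {"motion": [[[1,-0.07,0],0],[[1,-0.07,0],0],[[1,-0.07,0],0],[[1,-0.07,0],0],[[1,-0.07,0],0],[[1,-0.07,0],0],[[1,-0.07,0],0],[[1,-0.07,0],0],[[1,-0.07,0],0],[[0.9,-0.07,0],0]]}}

```text
time_s: 49.38
tool_pos: [0.4758, -0.0986, 0.1163]
eef_rot: [-0.655, 0.755, 0.001, -0.001]
contact_force: [-0.1, -0.3, -2.6]
grip_width: 0.787
```

>>> {"api": "arm_command", "payload": {"motion": [[[0,0,0],0],[[0,0,0],0],[[0,0,0],0]]}}

```text
time_s: 49.75
tool_pos: [0.4771, -0.0972, 0.1167]
eef_rot: [-0.656, 0.755, 0.0, 0.0]
contact_force: [-0.3, 0.2, -2.7]
grip_width: 0.783
```

```bash
python3 -c "
from h import *
print(intool(load('w21'),320,370,-.0421))
plan(.4780,-.0988,.0219)
c=snap('wrist','w22')
"
```

```text
[-0.00194804 -0.00123187 -0.0421    ]
t 49.75 pos [ 0.4771 -0.0972  0.1167] jaw -98.0 tilt 0.04 grip 0.783 F [-0.3  0.2 -2.7] j [-0.03  0.46  0.19  2.07 -0.14  0.62 -1.45]
turn first 0.0 then total shift units [ 0.07 -0.06  4.74]
```

View pics/w22.png

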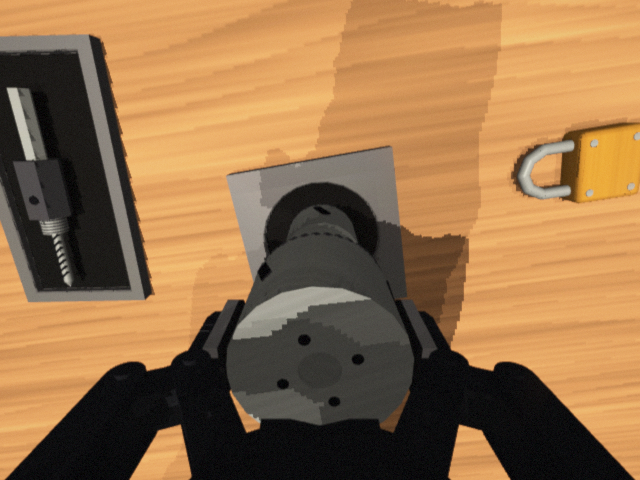

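Aligned (mouth centred over saw51 at about (320,215)). I'll lower in stages.

>>> {"api": "arm_command", "payload": {"motion": [[[0.06,-0.06,0.8],0],[[0,0,1],0],[[0,0,0.6],0],[[0,0,0.4],0],[[0,0,0],0]]}}

```text
time_s: 50.42
tool_pos: [0.4781, -0.0994, 0.0606]
eef_rot: [-0.655, 0.755, 0.0, -0.0]
contact_force: [-0.0, 0.2, -1.6]
grip_width: 0.79
```

>>> {"api": "arm_command", "payload": {"motion": [[[0,0,0.6],0],[[0,0,0.6],0],[[0,0,0.4],0],[[0,0,0.2],0],[[0,0,0.1],0],[[0,0,0],0]]}}

```text
time_s: 51.18
tool_pos: [0.4783, -0.0996, 0.0229]
eef_rot: [-0.655, 0.755, -0.0, 0.0]
contact_force: [0.1, 0.1, -2.3]
grip_width: 0.783
```

>>> {"api": "arm_command", "payload": {"motion": [[[0,0,0.06],0],[[0,0,0.04],0],[[0,0,0],0]]}}

```text
time_s: 51.55
tool_pos: [0.4785, -0.0996, 0.0219]
eef_rot: [-0.655, 0.755, -0.0, 0.0]
contact_force: [-2.7, 0.9, 12.9]
grip_width: 0.784
```

>>> {"api": "arm_command", "payload": {"motion": [[[0,0,0],0],[[0,0,0],0],[[0,0,0],0],[[0,0,0],0],[[0,0,-0.8],0],[[0,0,-1],0],[[0,0,-1],0],[[0,0,-1],0],[[0,0,-1],0],[[0,0,0],0]], "grip": 100}}

```text
time_s: 52.8
tool_pos: [0.479, -0.0997, 0.1179]
eef_rot: [-0.655, 0.755, -0.001, 0.001]
contact_force: [-0.5, -0.3, -0.0]
grip_width: 1.0
```

>>> {"api": "arm_command", "payload": {"motion": [[[0,0,-1],0],[[0,-1,-1],0],[[0,-1,-1],0],[[0,-1,-1],0],[[0,-1,0],0],[[0,-1,0],0],[[0,0,0],0],[[0,0,0],0]]}}

```text
time_s: 53.8
tool_pos: [0.5763, -0.1136, 0.196]
eef_rot: [-0.655, 0.755, 0.001, -0.001]
contact_force: [-0.8, 0.0, -0.5]
grip_width: 0.999
```

```bash
python3 -c "
from h import *
plan(.4780,-.0988,.0219)
for n in ['wrist','side','scene']: snap(n,n+'23')
def cr(f,u,v,h): return cv2.resize(cv2.imread(f'pics/{f}.png')[v-h:v+h,u-h:u+h],(400,400),interpolation=2)
cv2.imwrite('pics/c23.png',np.hstack([cr('side23',350,260,75),cr('scene23',335,240,75)]))
"
```

```text
t 53.8 pos [ 0.5763 -0.1136  0.196 ] jaw -98.1 tilt 0.11 grip 0.999 F [-0.8  0.  -0.5] j [-0.03  0.49  0.22  1.73 -0.13  0.94 -1.47]
turn first 0.0 then total shift units [-0.04  4.95  8.71]
```

View pics/wrist23.png

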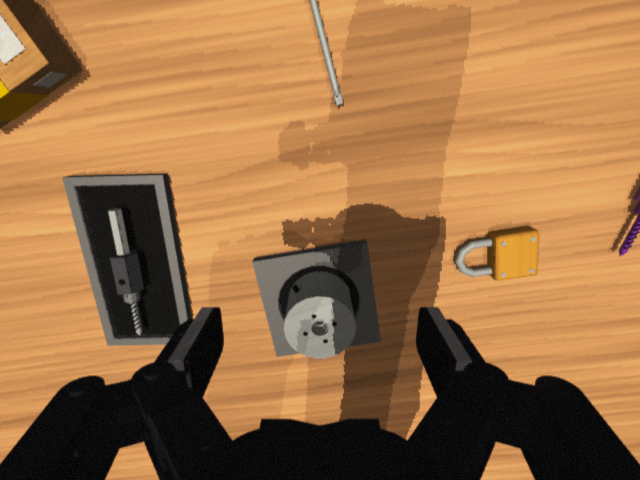

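View pics/c23.png

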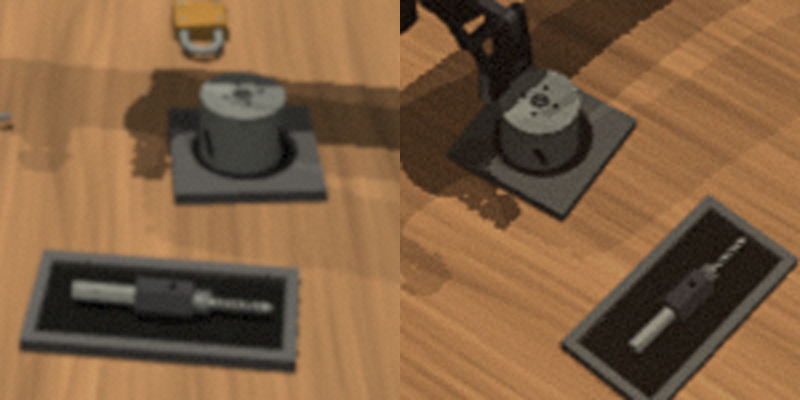

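```bash
python3 -c "
from h import *
print(tri([(load('side23'),365.2,220),(load('scene23'),312.2,202.3)]))
print('arbor',tri([(load('side23'),275+165/2.667,185+297/2.667),(load('scene23'),260+290/2.667,165+295/2.667)]))
print(ctrl.get_state()['time_s']); print(ctrl.sign_off())
"
```

```text
[ 0.47853997 -0.09761589  0.06514396]
arbor [0.54254801 0.09560887 0.02267645]
53.95
the job is handed in; nothing more can be done
None
```

I put the whole kit away and handed the job in at about 54 s of the 120 s allowed. No verdict was reported.

- **Arbor:** it went into the long tray first. The last two-view check put it about 6 mm from the recess centre, lying along the tray.
- **Saws:** the 20, 35, 51 and 68 mm saws went teeth down into the round recess, in that order. Each touched down at or within 1 mm of the tool height expected for teeth on the recess floor.
- **Last check of the largest saw:** its top measured 65.1 mm high, against 64 mm expected. It stands upright, within 3 mm of the recess centre, depending on which view of the recess is used. The centre estimates from the two fixed cameras and the wrist camera differed by about 2–3 mm in x.
- **Inner saws:** each looked upright and in place before I covered it. They can't be seen under the largest, so I couldn't check them again at the end.
- **Left alone:** I did not touch the padlock, carton, screwdriver or purple look-alike, and I took no end measurement of their positions.
- **Small surprise:** the arbor gripped at about 24 mm instead of 28 mm, so it probably rolled onto its flats in the jaws.

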